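# Unhook a valve from its holding nest and stow it under the tray hood

### The job

Unhook the brass valve from the aluminium nest by its nose: tip the nose up, the toe still under the lip, until its lug clears the front stop, then draw it out. Set it down on its feet in the middle of the cork mat and let go, then take it again by its body and slide it along the tray floor, nose under the hood, until it is fully home against the hood, and let go. Leave the tin, the pot and the jar where they stand.

Things in the scene. Friction and masses are not known exactly. Their poses are not given: they have to be found in the camera images.
- valve_center (a point): Loose brass valve, 160 mm long, 40 wide, 62 high, 0.3 to 0.5 kg, centre of mass near here. This point: on its centre line, halfway along, 25 mm above the underside of its feet. x runs from nose to tail (nose at -80, toe end at +80), y sideways, z up. It starts seated in the nest, axes along the nest's to 2 degrees, and stands steadily on lug and toe.
- valve_nose (a point): Centre of the valve's square nose (spigot): 55 mm long (x -80 to -25 from the valve's centre), 26 wide, 28 high, 20 to 48 mm above the feet's underside. This point is 52.5 mm ahead of and 9 mm above valve_center.
- valve_body (a point): Point in the valve's body for the second grip, 30 mm behind and 8 mm above valve_center. Body: x -25 to 56 from valve_center, 40 wide, 16 to 50 mm above the feet's underside; its front face at x -25 is the shoulder. A low round cap, radius 15, sits on top at x 15.5, up to 62 mm.
- valve_lug (a point): Middle of the underside of the hook lug, which juts down below the body; it is 10 mm long (x -16 to -6 from valve_center), 30 wide, 16 high. A like foot stands at x 44 to 56.
- valve_toe (a point): Tail end of the valve's flat toe, half-way up it: 80 mm behind and 21 mm below valve_center. The toe is 8 mm thick, 34 wide, x 44 to 80, its underside level with the lug's.
- nest: Fixed bare-aluminium holding nest, 122 x 100 mm. Origin: centre line, on the bench, below the seated valve's centre; x points from nose to tail. Floor 15 mm above the bench, x -26 to 96. Two cheeks, x -26 to 56, 50 mm above the floor, 48 apart inside, 80 outside, hide the valve's body, so only the nose, jutting out at -x over the bench, can be gripped.
- nest_lip (a point): Front lower edge of the nest's retaining lip, x 66, 12 mm above the nest floor; the lip is 10 mm thick and runs back to x 96, with a wall behind the toe at x 86. It overhangs the seated toe by about 14 mm, so a level lift stops after 4 mm.
- nest_stop (a point): Top of the nest's front stop, x -26 to -18, 13 mm above the nest floor, just ahead of the lug: a level pull stops there. Tip the valve nose up about 14 degrees (0.25 rad) about the toe's rear lower edge, draw it about 35 mm towards the nest's -x at that tilt, the toe end sliding on the floor, then lift away.
- tray: Fixed wooden transport tray, 276 x 186 mm, floor 10 mm thick, walls 8 mm thick, 40 mm high over the bench. Origin: centre of its underside; x points from the hood's end to the open end. With the valve fully home, axes along the tray's, valve_center lies at x -45, y 0, 35 mm over the bench.
- tray_mouth (a point): Foot of the mouth of the tray's plywood hood, at tray x -70 on the tray floor, axes as the tray's. The hood is 60 mm deep (to x -130), 90 wide, top 71 mm over the bench; its passage, open towards +x, is 34 wide on the centre line and 53 high. The valve slides in nose first towards -x, on the tray floor, till its shoulder touches the mouth.
- mat: Fixed cork mat, 200 x 140 x 4 mm, flat on the bench; origin at the centre of its underside, x along the long side, pointing away from the robot.
- tin: Bystander: closed tin can, radius 36, 75 mm high, standing; origin at its underside.
- pot: Bystander: open aluminium pot, radius 34, 70 mm high, standing; origin at its underside.
- jar: Bystander: jar, radius 30, 80 mm high, standing; origin at its underside.
Mind the look-alikes: they are no part of the job. Of the things like the part that bears valve_center, leave any that is blue; of the rest the smaller one is meant.

How it is judged:
By the outcome, as a careful person would: the job done as asked, in the order asked, and still so for the second after the job is handed in, with the robot touching nothing.
It also fails if it takes over 69 s, if anything falls off the work surface, if the arm or the gripper's body presses on something with over 40 N, if the wrist force passes 120 N, or if a joint passes its speed limit or range.

### The arm

A 7-joint arm with a two-finger parallel gripper is mounted at the origin on the work surface. World frame = base frame: x ahead of the robot, y to its left, z up, the work surface at z = 0. Lengths are in m, angles in rad, forces in N, time in s.
With the tool pointing down it reaches from about 0.4 to 0.85 m from the base axis. Payload 4.5 kg.
Tool frame: the origin (TCP) lies on the centre line of the jaws, within the pads' length; the fingertips stand ahead of it and the grasp point (between the pads) lies 6 mm ahead of it (r.tcp_to_tips is the x of the fingertips in the tool frame, in m); x points along the fingers, y is the direction in which the jaws open and shut, and the axes are right-handed (so a half turn about x gives the same grasp; the last joint's range is limited). The gripper opens to 88 mm and grips with 3 to 60 N. Pads are 18 mm wide; open, the fingers measure 123 mm over their backs; the gripper's body (75 mm by 187 mm) begins 45 mm behind the grasp point.
Start: joints at [1.215, 0.689, -0.195, 1.565, 0.157, 0.902, -0.215], TCP at [0.238, -0.578, 0.264] pointing down, gripper open.
Joint ranges: [-3.01, 3.01], [-0.46, 2.08], [-1.47, 1.51], [0.13, 2.56], [-1, 4.14], [0.04, 2.09], [-2.66, 2.66]. Speed limits (rad/s): [2.57, 2.57, 3.14, 3.14, 3.14, 3.14, 3.14].

### API

Orientations are given as a unit quaternion [x, y, z, w].
In Python, from plant import r gives the robot as it stands.
- The arm moves only by the tool play_rows, never from a script. Its argument "targets" is a list of rows, each a list of 3 entries, a list of its own where there are three numbers: the turn, a rotation vector about the world's x, y, z in rad, then the shift along the world's x, y, z in units of 40 mm (1.0 is 40 mm), then the closure in counts, from 0 (fully open) to 255 (shut). A call has 1 to 5 rows; each row shifts and turns the commanded pose from where the row before left it; what a row does not reach is not made up. A row lasts 1/10 s, in which the tool goes at most 50 mm and 8.59 degrees, less where a joint would pass 70% of its speed; a pose out of reach is approached as far as the arm can. A call is refused whole if a number of a shift passes 1 or a number of a turn 0.15, either way. A call with a gripper value outside its range is refused whole. The fingers move at their own pace and stop on an object; "newtons" is the grip in N (left out, the last holds). Time passes only in rows, so rows that do not move let the fingers close. It gives the time, the measured TCP pose, the force and the opening at its end, in the units of the state.
- r.get_state(): the state, without advancing time (a new reading comes with each control period).
- r.snapshot(name): name is "scene" or "side" or "wrist"; returns a dict with "color" (384x512x3 uint8, red, green, blue), "fx", "fy", "cx", "cy" (pixels), "cam_to_world" (4x4, takes a point from camera to world coordinates). Camera axes: x right, y up, looking along -z (the intrinsics and any distortion apply to the point x, -y, -z); pixel columns grow to the right and rows downward; lengths in m; the calibration is good to about 2 mm. A picture is of the moment at which its call begins. There is no depth.
- r.finish_job(): hands the job in, once; it reports no verdict.
The state is a dict: "clock": time; "q": joint angles; "qd": joint speeds; "joint_torque": joint torques, N m; "tool_pos": TCP position; "eef_rot": TCP orientation; "contact_force": force on the tool from outside, world axes, zero at the start; "moment": the same for the moment, N m; "opening": opening from 0.0 (shut) to 1.0 (fully open).
Only numpy, scipy, OpenCV 4.12 (cv2) and the standard library are available. Lean on these libraries where they do the work, as an engineer would, in place of code of your own. Each camera call takes 0.05 s, during which the arm holds its last target.

## Working session

There is one attempt and no reset: what is moved stays moved. The work goes in short steps, Python scripts to look and compute and a tool call to move; the robot and the scene stay as the last step left them, time stands still between calls to the robot, and variables do not carry over. Pictures are saved under pics/ and viewed, and the job is handed in when it is done.

Besides the shell and the picture viewer there is one more tool, called after ">>>" in YAML: its name, and indented under it one key for each argument. play_rows: Moves the arm, as the interface text tells. Its arguments: {"type":"object","properties":{"targets":{"type":"array","items":{"type":"array"}},"newtons":{"type":"number"}},"required":["targets"]}

```bash
mkdir -p pics; ls; python3 - <<'E'
from plant import r
import cv2,numpy as np
for n in ["scene","side","wrist"]:
    s=r.snapshot(n); cv2.imwrite(f"pics/{n}0.png",s["color"][:,:,::-1])
    print(n,{k:v for k,v in s.items() if k!="color"})
print(r.get_state(), r.tcp_to_tips)
E
```

```text
pics
scene {'fx': 410.08361253610127, 'fy': 410.08361253610127, 'cx': 256.1110268705166, 'cy': 194.86433036320182, 'cam_to_world': array([[-0.26656238, -0.53939957,  0.79874439,  1.43553018],
       [ 0.96378325, -0.15617914,  0.21617103,  0.13941597],
       [ 0.00814465,  0.82743953,  0.56149576,  0.67686613],
       [ 0.        ,  0.        ,  0.        ,  1.        ]])}
side {'fx': 363.54466013880324, 'fy': 363.54466013880324, 'cx': 252.0522190996793, 'cy': 187.97054620024542, 'cam_to_world': array([[-0.95485003,  0.16462212, -0.24730747,  0.32762758],
       [-0.29661035, -0.57544603,  0.76215758,  0.62467202],
       [-0.0168441 ,  0.80110014,  0.59829328,  0.62904129],
       [ 0.        ,  0.        ,  0.        ,  1.        ]])}
wrist {'fx': 296.27422330896115, 'fy': 296.27422330896115, 'cx': 253.87479232452804, 'cy': 194.76890468278768, 'cam_to_world': array([[ 0.38037672,  0.88643117,  0.26372966,  0.30551733],
       [-0.92483073,  0.36498102,  0.10713065, -0.550904  ],
       [-0.00129237, -0.2846553 ,  0.95862907,  0.3843852 ],
       [ 0.        ,  0.        ,  0.        ,  1.        ]])}
{'clock': 0.15, 'q': array([ 1.21476926,  0.68983633, -0.19453079,  1.56609107,  0.15728263,
        0.90247069, -0.21508676]), 'qd': array([-0.0014584 , -0.00195914,  0.00169851, -0.00304425, -0.00083647,
        0.00019683,  0.00142246]), 'joint_torque': array([-1.98438960e-03, -5.27861238e+01, -1.26873337e+00, -1.53586686e+01,
       -5.25048142e-02,  3.90515095e-03,  1.10539786e-04]), 'tool_pos': array([ 0.23732749, -0.57771285,  0.26306996]), 'eef_rot': array([-0.69358786, -0.13746305,  0.69383699, -0.13649185]), 'contact_force': array([ 0.45006238, -0.20989264,  0.7682523 ]), 'moment': array([ 0.04112696, -0.02151713, -0.01736441]), 'opening': 0.9983146890814095} 0.025
```

View pics/scene0.png

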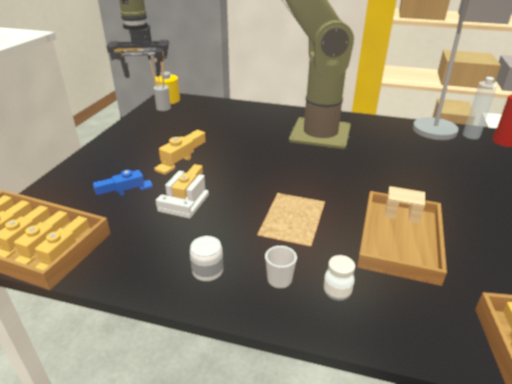

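View pics/side0.png

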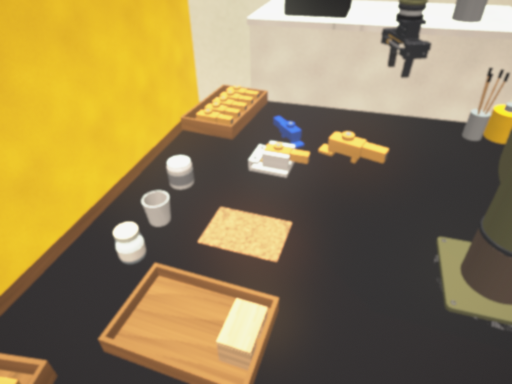

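View pics/wrist0.png

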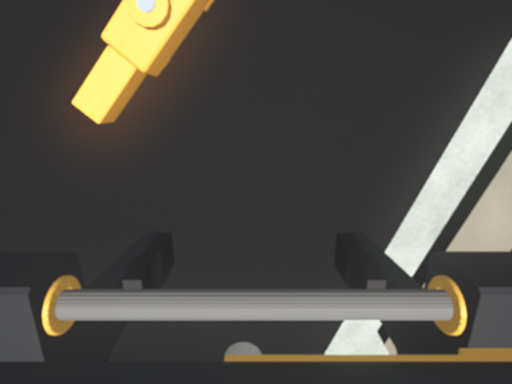

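Candidates for the valve are the brass part in the nest (scene 187,183), the larger brass part (182,150), the blue one (122,182) and the brass parts in the crate (40,235). The first fits: seated in the aluminium nest, not blue, and the smaller. I'll check it in close crops.

```bash
cat > h.py <<'E'
import numpy as np, cv2
from plant import r
def proj(s,P):
    P=np.atleast_2d(P); T=np.linalg.inv(s["cam_to_world"]); c=P@T[:3,:3].T+T[:3,3]
    return np.c_[s["cx"]+s["fx"]*c[:,0]/-c[:,2], s["cy"]-s["fy"]*c[:,1]/-c[:,2]]
def ray(s,u,v,z):
    d=s["cam_to_world"][:3,:3]@np.array([(u-s["cx"])/s["fx"],-(v-s["cy"])/s["fy"],-1]); o=s["cam_to_world"][:3,3]
    return o+d*(z-o[2])/d[2]
def crop(s,x0,y0,w,h,k,name,draw=()):
    im=cv2.resize(s["color"][y0:y0+h,x0:x0+w,::-1],None,fx=k,fy=k,interpolation=cv2.INTER_CUBIC)
    for segs,col in draw:
        for a,b in segs:
            p=proj(s,np.array([a,b])); p=((p+.5-[x0,y0])*k-.5)
            cv2.line(im,tuple(int(v) for v in p[0].round()),tuple(int(v) for v in p[1].round()),col,1,cv2.LINE_AA)
    cv2.imwrite(f"pics/{name}.png",im)
def T(x,y,z,yaw,pitch=0):
    from scipy.spatial.transform import Rotation as R
    return R.from_euler("zy",[yaw,pitch]).as_matrix(),np.array([x,y,z])
def box(T,x0,x1,y0,y1,z0,z1):
    import itertools
    c=np.array(list(itertools.product([x0,x1],[y0,y1],[z0,z1])))@T[0].T+T[1]
    return [(c[i],c[j]) for i in range(8) for j in range(i+1,8) if bin(i^j).count("1")==1]
E
python3 - <<'E'
from h import *
s=r.snapshot("scene"); crop(s,140,120,90,110,7,"c1"); crop(s,350,180,105,100,7,"c2"); crop(s,250,185,85,65,8,"c3")
s=r.snapshot("side"); crop(s,235,105,160,80,5,"d1"); crop(s,95,255,190,129,4,"d2"); crop(s,190,200,110,65,7,"d3")
E
```

```text
(no output)
```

View pics/c1.png

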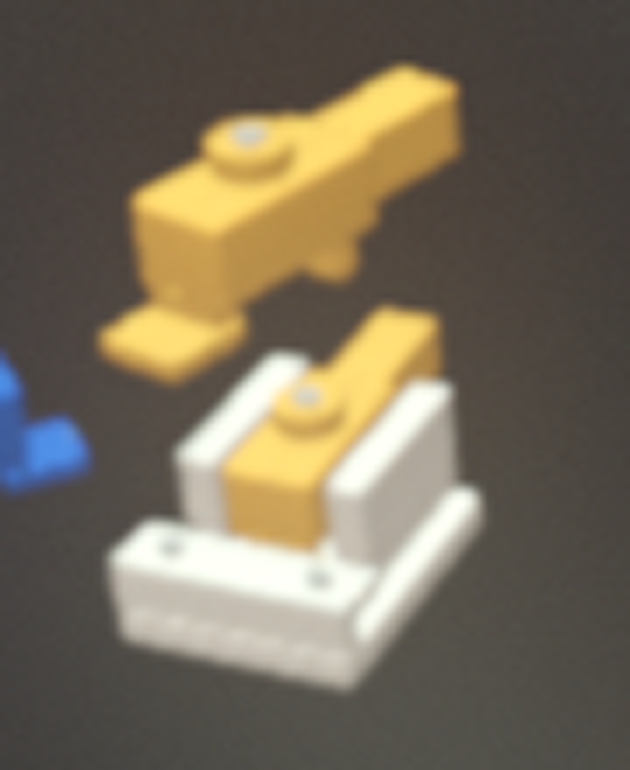

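View pics/d1.png

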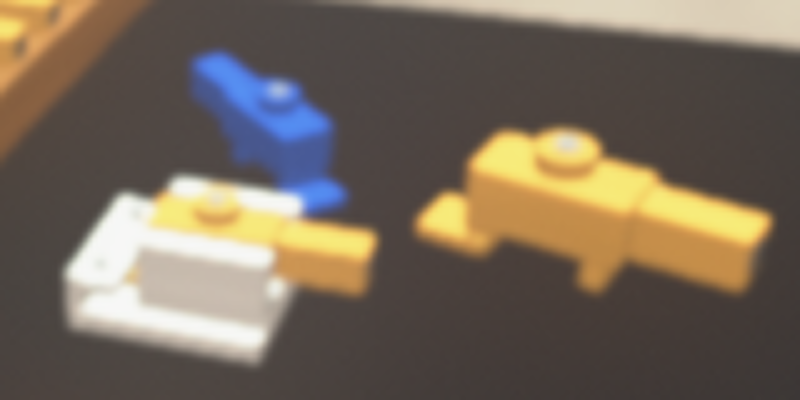

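View pics/c2.png

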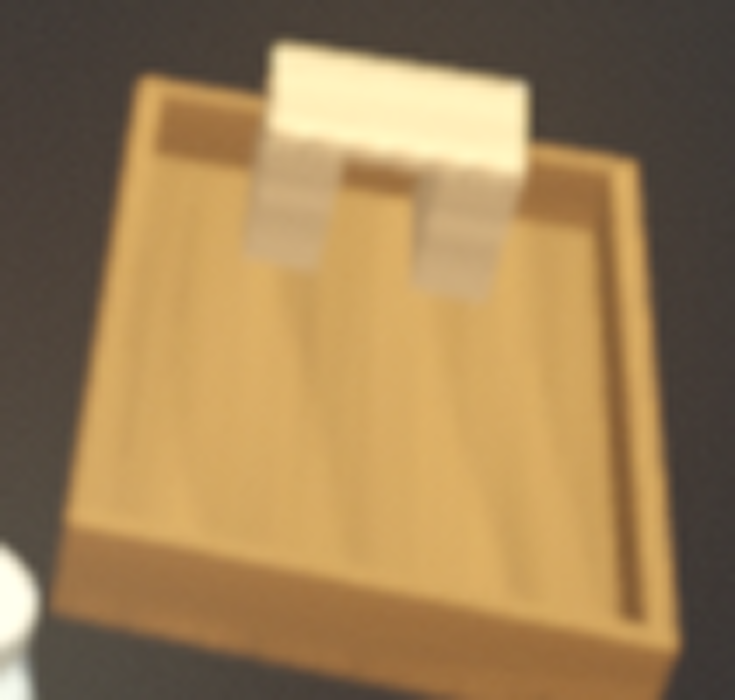

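View pics/d2.png

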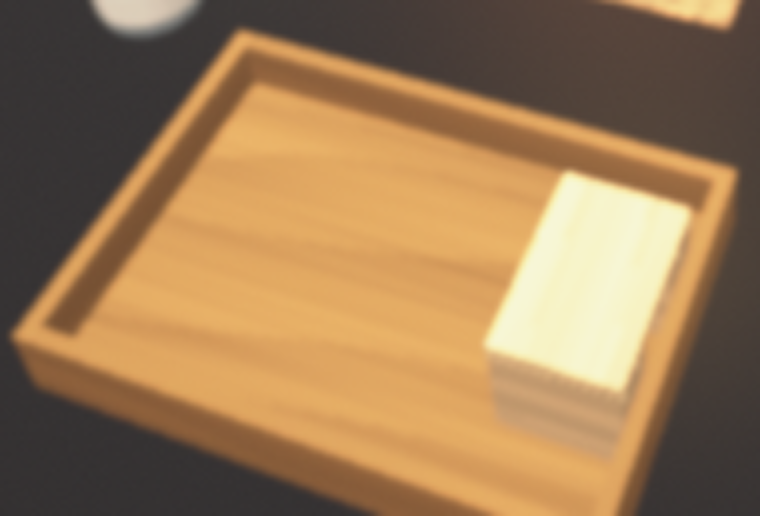

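View pics/c3.png

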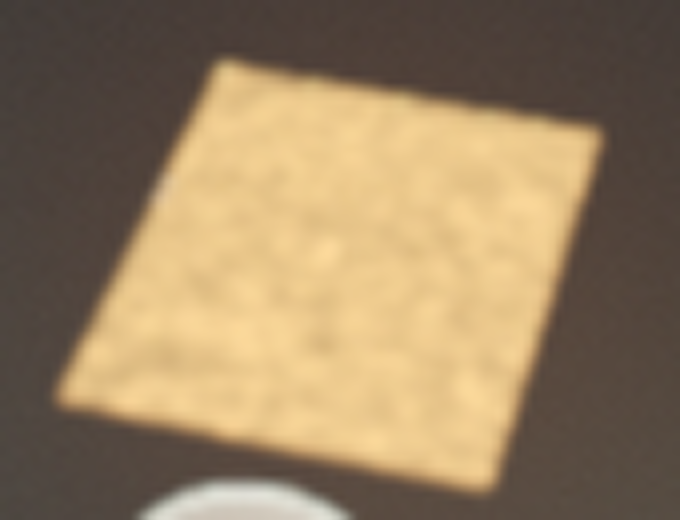

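View pics/d3.png

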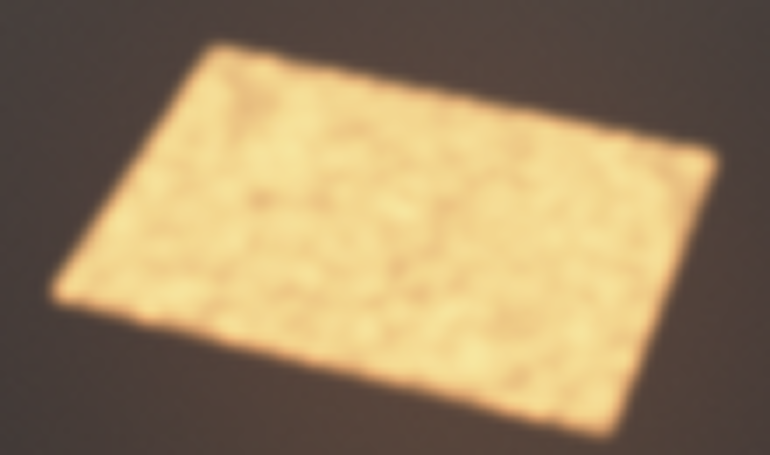

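```bash
cat > fit.py <<'E'
from h import *
from scipy.optimize import least_squares
S={n:r.snapshot(n) for n in("scene","side")}
def px(off,k,p): return np.array(off)+(np.array(p)+.5)/k-.5
c1=((140,120),7,"scene");c2=((350,180),7,"scene");c3=((250,185),8,"scene");d1=((235,105),5,"side");d2=((95,255),4,"side");d3=((190,200),7,"side")
O={"nest":[(c1,[((110,560),(96,-50,37)),((122,640),(96,-50,0)),((350,690),(96,50,0)),((480,490),(-26,50,15)),((452,385),(-26,40,65)),((415,378),(-26,24,65)),((330,487),(56,24,65)),((178,458),(56,-40,65)),((275,355),(-26,-40,65))]),
 (d1,[((68,270),(96,50,37)),((122,195),(96,-50,37)),((72,325),(96,50,0)),((262,362),(-26,50,0)),((140,237),(56,40,65)),((272,262),(-26,40,65)),((175,180),(56,-40,65)),((303,200),(-26,-40,65))])],
"valve":[(c1,[((385,308),(-80,-13,63)),((440,318),(-80,13,63)),((222,465),(56,-20,65)),((322,488),(56,20,65))]),(d1,[((376,235),(-80,-13,63)),((362,262),(-80,13,63)),((362,295),(-80,13,35))])],
"tray":[(c2,[((140,75),(-138,-93,40)),((640,158),(-138,93,40)),((682,640),(138,93,40)),((66,522),(138,-93,40)),((52,612),(138,-93,0)),((275,45),(-130,-45,71)),((528,85),(-130,45,71)),((522,175),(-70,45,71)),((265,132),(-70,-45,71)),((243,258),(-70,-45,10)),((318,270),(-70,-17,10)),((412,290),(-70,17,10)),((488,302),(-70,45,10))]),
 (d2,[((240,35),(138,-93,40)),((735,172),(-138,-93,40)),((15,337),(138,93,40)),((567,172),(-70,-45,71)),((692,208),(-130,-45,71)),((487,347),(-70,45,71)),((620,390),(-130,45,71))])],
"mat":[(c3,[((218,60),(-100,-70,4)),((603,128),(-100,70,4)),((490,493),(100,70,4)),((58,403),(100,-70,4))]),(d3,[((212,45),(100,-70,4)),((718,152),(-100,-70,4)),((612,437),(-100,70,4)),((53,297),(100,70,4))])]}
def res(p,o,cams=("scene","side")):
    t=T(p[0],p[1],0,p[2]); e=[]
    for (off,k,c),L in O[o]:
        if c not in cams: continue
        for a,P in L: e.append(proj(S[c],t[0]@np.array(P)/1e3+t[1])[0]-px(off,k,a))
    return np.array(e).ravel()
if __name__=="__main__":
  for o in O:
    for cams in (("scene","side"),("scene",),("side",)):
        f=least_squares(res,[.6,0,0],args=(o,cams),loss="soft_l1")
        print(o,cams,f.x.round(4),"rms px",np.sqrt((res(f.x,o,cams)**2).mean()).round(2),np.abs(res(f.x,o,cams)).max().round(2))
E
python3 fit.py
```

```text
nest ('scene', 'side') [ 0.5287 -0.3093 -0.0506] rms px 0.61 1.21
nest ('scene',) [ 0.532  -0.3078 -0.0558] rms px 0.35 0.83
nest ('side',) [ 0.5272 -0.3096 -0.0437] rms px 0.49 1.07
valve ('scene', 'side') [ 0.5321 -0.3077 -0.0288] rms px 0.53 1.3
valve ('scene',) [ 0.5338 -0.3074 -0.0236] rms px 0.32 0.52
valve ('side',) [ 0.5302 -0.3109 -0.0958] rms px 0.48 0.9
tray ('scene', 'side') [ 0.5593  0.2843 -0.0396] rms px 0.63 1.26
tray ('scene',) [ 0.5619  0.2844 -0.039 ] rms px 0.53 1.28
tray ('side',) [ 0.5585  0.284  -0.0397] rms px 0.45 0.98
mat ('scene', 'side') [ 0.5484  0.0034 -0.0328] rms px 0.82 2.05
mat ('scene',) [ 0.554   0.0037 -0.0328] rms px 0.57 0.93
mat ('side',) [ 0.5471  0.0047 -0.0309] rms px 0.31 0.52
```

The crops confirm the choice: the smaller brass valve sits in the nest with its nose toward the robot, and the larger brass one stands free next to it. Next I'll compute the hover pose over the nose.

```bash
cat >> h.py <<'E'
def goal(pos,yaw,pitch=0,st=None):
    """print total turn & shift(units 40mm) to TCP pos, tool down, jaws along y turned by yaw, tipped by pitch about nest y"""
    from scipy.spatial.transform import Rotation as R
    st=st or r.get_state()
    best=None
    for sg in (1,-1):
        M=R.from_euler("zy",[yaw,pitch]).as_matrix()@np.array([[0,0,-sg],[0,sg,0],[-1,0,0]]).astype(float)
        if np.linalg.det(M)<0: M[:,2]*=-1
        rv=(R.from_matrix(M)*R.from_quat(st["eef_rot"]).inv()).as_rotvec()
        if best is None or np.linalg.norm(rv)<np.linalg.norm(best): best=rv
    print("turn",best.round(4),"shift/40",((np.array(pos)-st["tool_pos"])/.04).round(3),"tcp",st["tool_pos"].round(4),"F",st["contact_force"].round(1),"op",round(st["opening"],3),"t",round(st["clock"],2))
E
python3 - <<'E'
from h import *
from scipy.spatial.transform import Rotation as R
print(R.from_quat(r.get_state()["eef_rot"]).as_matrix().round(3))
t=T(.5307,-.3085,0,-.04); p=t[0]@[-.048,0,0]+t[1]; print(p)
goal([p[0],p[1],.18],-.04)
# lookalike/bystanders
for n,L in {"scene":[("tin",206,272),("pot",280,282),("jar",339,293),("big",200,150),("bignose",204,137)]}.items():
    s=r.snapshot(n)
    for a,u,v in L: print(a,ray(s,u,v,0).round(3))
E
```

```text
[[-0.     0.38  -0.925]
 [ 0.    -0.925 -0.38 ]
 [-1.    -0.     0.   ]]
[ 0.48273839 -0.30658051  0.        ]
turn [-4.000e-04 -1.000e-04 -4.298e-01] shift/40 [ 6.133  6.786 -2.089] tcp [ 0.2374 -0.578   0.2635] F [-0.3  1.  -0.6] op 0.993 t 0.35
tin [ 0.809 -0.148  0.   ]
pot [0.793 0.023 0.   ]
jar [0.789 0.154 0.   ]
big [ 0.258 -0.384  0.   ]
bignose [ 0.159 -0.408  0.   ]
```

>>> play_rows:
  targets:
    - [[0,0,-0.043],[0.61,0.68,0],0]
    - [[0,0,-0.043],[0.61,0.68,0],0]
    - [[0,0,-0.043],[0.61,0.68,0],0]
    - [[0,0,-0.043],[0.61,0.68,0],0]
    - [[0,0,-0.043],[0.61,0.68,0],0]

```text
clock: 0.9
tool_pos: [0.3604, -0.441, 0.2638]
eef_rot: [0.705, 0.061, -0.704, 0.061]
contact_force: [-0.0, -0.5, 0.8]
opening: 1.001
```

>>> play_rows:
  targets:
    - [[0,0,-0.043],[0.61,0.68,0],0]
    - [[0,0,-0.043],[0.61,0.68,-0.4],0]
    - [[0,0,-0.043],[0.61,0.68,-0.5],0]
    - [[0,0,-0.043],[0.61,0.68,-0.6],0]
    - [[0,0,-0.043],[0.61,0.68,-0.6],0]

```text
clock: 1.4
tool_pos: [0.4827, -0.3051, 0.1793]
eef_rot: [0.707, -0.015, -0.707, -0.015]
contact_force: [1.1, -0.1, 0.3]
opening: 0.999
```

>>> play_rows:
  targets:
    - [[0,0,0],[0,0,0],0]
    - [[0,0,0],[0,0,0],0]

```text
clock: 1.6
tool_pos: [0.4819, -0.3051, 0.1792]
eef_rot: [-0.707, 0.013, 0.707, 0.013]
contact_force: [-1.1, -0.4, -0.1]
opening: 1.0
```

```bash
python3 - <<'E'
from h import *
goal([.4827,-.3066,.18],-.04)
s=r.snapshot("wrist"); t=T(.5307,-.3085,0,-.04)
d=[(box(t,-.08,-.025,-.013,.013,.035,.063),(0,0,255)),(box(t,-.026,.056,.024,.04,.015,.065),(0,255,0)),(box(t,-.026,.056,-.04,-.024,.015,.065),(0,255,0))]
crop(s,0,0,512,384,1.5,"w1",d); crop(s,0,0,512,384,1.5,"w1n")
E
```

```text
turn [-0.0005 -0.001  -0.0027] shift/40 [ 0.019 -0.037  0.02 ] tcp [ 0.4819 -0.3051  0.1792] F [-1.1 -0.4 -0.1] op 1.0 t 1.6
```

View pics/w1.png

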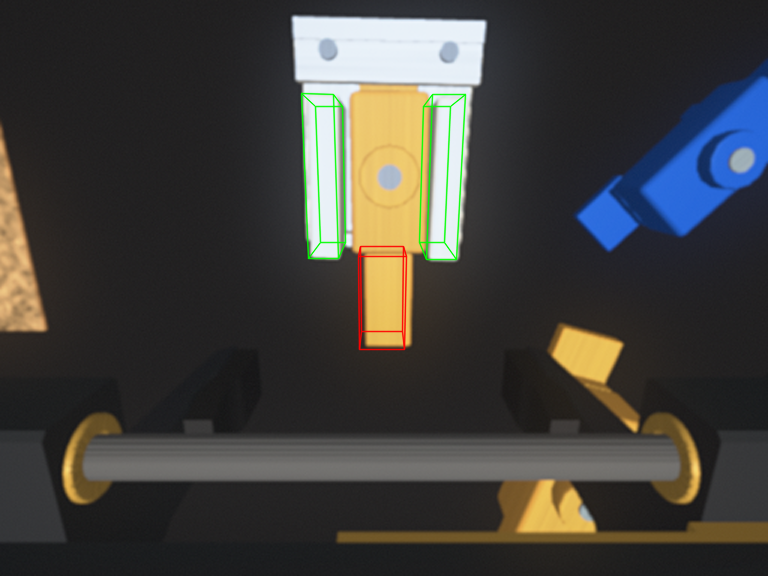

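The wrist view shows the nest model lines up, and the nose sits about 5 px (3 mm) to the image right of my estimate. I'll fit that closer.

```bash
python3 - <<'E'
from h import *
s=r.snapshot("wrist"); crop(s,180,40,150,200,3.9,"w2")
E
```

```text
(no output)
```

View pics/w2.png

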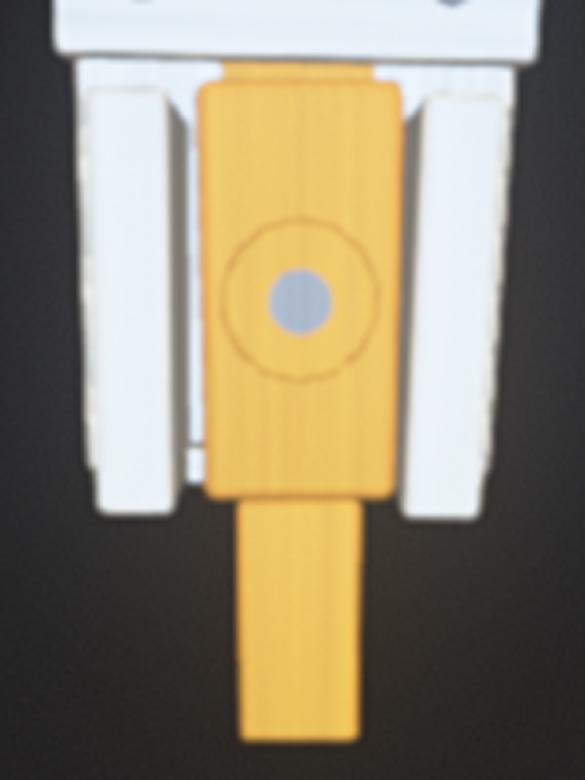

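```bash
python3 - <<'E'
from h import *
from scipy.optimize import least_squares
s=r.snapshot("wrist")
V=[((240,741),(-80,13,63)),((360,741),(-80,-13,63)),((205,497),(-25,20,65)),((394,495),(-25,-20,65)),((199,84),(56,20,65)),((402,84),(56,-20,65)),((300,301),(15.5,0,77))]
N=[((88,92),(56,40,65)),((168,92),(56,24,65)),((96,513),(-26,40,65)),((176,513),(-26,24,65)),((424,97),(56,-24,65)),((502,97),(56,-40,65)),((402,518),(-26,-24,65)),((480,518),(-26,-40,65))]
for L in(V,N):
    def f(p):
        t=T(p[0],p[1],0,p[2]);return np.concatenate([proj(s,t[0]@np.array(P)/1e3+t[1])[0]-(np.array([180,40])+(np.array(a)+.5)/3.9-.5) for a,P in L])
    o=least_squares(f,[.53,-.31,-.04]);print(o.x.round(4),np.abs(o.fun).max().round(2))
E
```

```text
[ 0.5317 -0.3131 -0.0393] 1.63
[ 0.5293 -0.3111 -0.057 ] 1.31
```

>>> play_rows:
  targets:
    - [[0,0,-0.005],[0.04,-0.135,-0.7],0]
    - [[0,0,0],[0,0,-0.8],0]
    - [[0,0,0],[0,0,-0.8],0]
    - [[0,0,0],[0,0,-0.8],0]
    - [[0,0,0],[0,0,0],0]

```text
clock: 2.25
tool_pos: [0.4803, -0.3117, 0.0531]
eef_rot: [-0.705, 0.016, 0.709, 0.018]
contact_force: [-1.5, -0.0, -1.0]
opening: 1.001
```

```bash
python3 - <<'E'
from h import *
goal([.4835,-.3105,.055],-.045)
s=r.snapshot("wrist"); crop(s,0,0,512,384,1.5,"w3")
s=r.snapshot("side"); crop(s,235,85,160,100,5,"s3")
E
```

```text
turn [-0.0024 -0.0056  0.0023] shift/40 [0.081 0.031 0.048] tcp [ 0.4803 -0.3117  0.0531] F [-1.5 -0.  -1. ] op 1.001 t 2.25
```

View pics/w3.png

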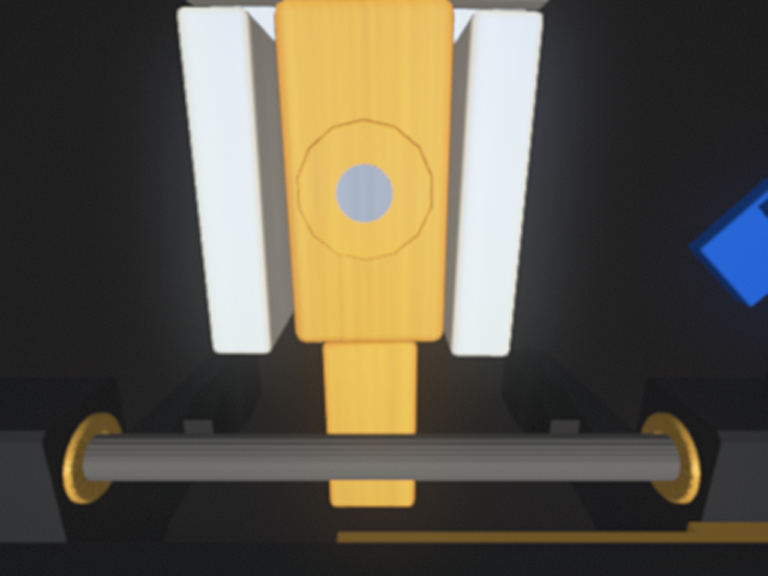

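View pics/s3.png

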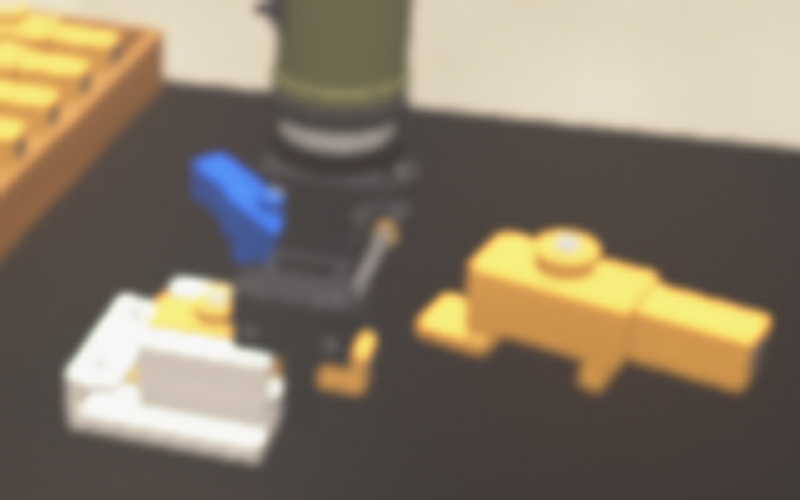

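The nose lies about 3 mm to the image left (+y) of the jaw centre, at px 325–415 against 381. I'll shift and then close.

>>> play_rows:
  targets:
    - [[0,0,0],[0.05,0.1,0.04],0]
    - [[0,0,0],[0,0,0],120]
    - [[0,0,0],[0,0,0],190]
    - [[0,0,0],[0,0,0],255]
    - [[0,0,0],[0,0,0],255]
  newtons: 60

```text
clock: 2.85
tool_pos: [0.4853, -0.3077, 0.0578]
eef_rot: [0.707, -0.016, -0.707, -0.016]
contact_force: [0.2, -0.2, 0.1]
opening: 0.661
```

>>> play_rows:
  targets:
    - [[0,0,0],[0,0,0],255]
    - [[0,0,0],[0,0,0],255]
    - [[0,0,0],[0,0,0],255]

```text
clock: 3.15
tool_pos: [0.4851, -0.3075, 0.0573]
eef_rot: [-0.707, 0.016, 0.707, 0.016]
contact_force: [-0.1, 0.0, -0.5]
opening: 0.389
```

```bash
python3 - <<'E'
from h import *
goal([.4835,-.3085,.055],-.045)
s=r.snapshot("wrist"); crop(s,0,0,512,384,1.5,"w4")
# tip plan about pivot
tcp=r.get_state()["tool_pos"]; 
a=np.array([0,.06,.12,.18,.24,.27]); X,Z=-.128,.040
x=X*np.cos(a)+Z*np.sin(a); z=-X*np.sin(a)+Z*np.cos(a)
print(np.diff(x)/.04,np.diff(z)/.04)
E
```

```text
turn [ 0.     -0.0001  0.0003] shift/40 [-0.039 -0.024 -0.057] tcp [ 0.4851 -0.3075  0.0573] F [-0.1  0.  -0.5] op 0.389 t 3.15
[0.06572228 0.07700229 0.08800518 0.09869135 0.05324346] [0.19008536 0.18580234 0.18085063 0.17524805 0.08532511]
```

View pics/w4.png

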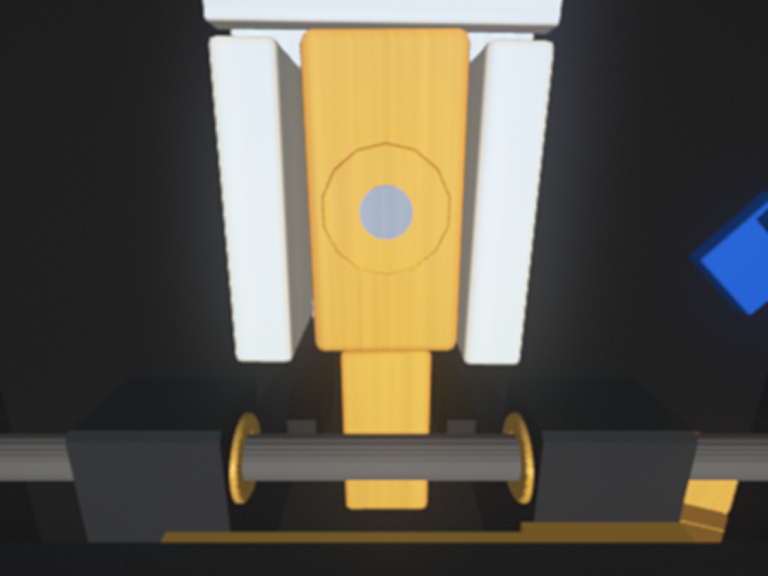

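Nose is now centred (px 343–430 against 381) and the jaws are still closing.

>>> play_rows:
  targets:
    - [[0,0,0],[0,0,-0.05],255]
    - [[0,0,0],[0,0,0],255]
    - [[0,0,0],[0,0,0],255]
    - [[0,0,0],[0,0,0],255]

```text
clock: 3.6
tool_pos: [0.485, -0.3079, 0.0562]
eef_rot: [0.707, -0.016, -0.707, -0.016]
contact_force: [-2.4, 0.0, 8.7]
opening: 0.286
```

>>> play_rows:
  targets:
    - [[0.0027,0.06,0],[0.066,-0.003,0.19],255]
    - [[0.0027,0.06,0],[0.077,-0.003,0.186],255]
    - [[0.0027,0.06,0],[0.088,-0.004,0.181],255]
    - [[0,0,0],[0,0,0],255]

```text
clock: 4.0
tool_pos: [0.4954, -0.308, 0.0778]
eef_rot: [-0.64, 0.015, 0.768, 0.017]
contact_force: [-0.5, -0.5, -0.7]
opening: 0.284
```

```bash
python3 - <<'E'
from h import *
goal([.4835,-.3085,.055],-.045,.18)
s=r.snapshot("side"); crop(s,235,85,160,100,5,"s5")
s=r.snapshot("scene"); crop(s,140,100,90,120,5,"c5")
E
```

```text
turn [-0.007   0.     -0.0003] shift/40 [-0.298 -0.013 -0.571] tcp [ 0.4954 -0.308   0.0778] F [-0.5 -0.5 -0.7] op 0.284 t 4.0
```

View pics/s5.png

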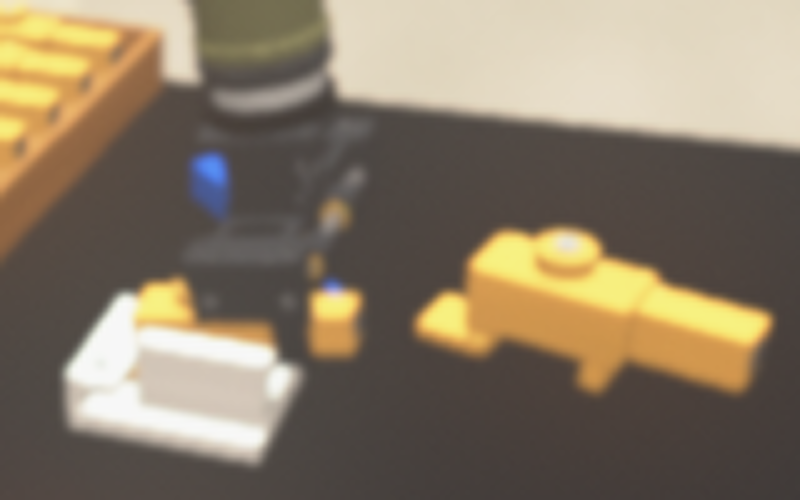

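View pics/c5.png

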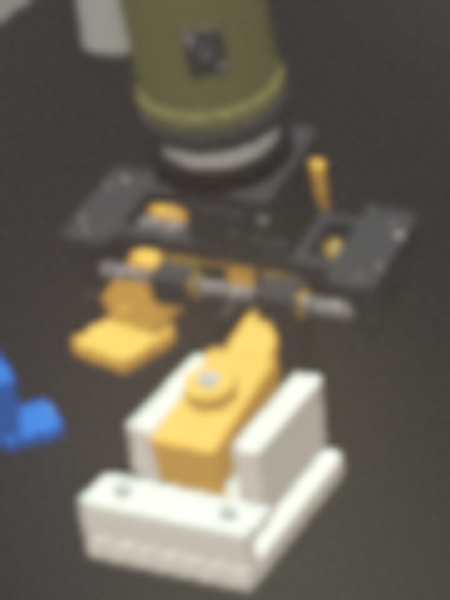

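The valve is tipping with the tool, toe still under the lip. Continuing to about 0.26 rad.

>>> play_rows:
  targets:
    - [[0.0027,0.06,0],[0.099,-0.004,0.175],255]
    - [[0.001,0.02,0],[0.035,-0.002,0.06],255]
    - [[0,0,0],[0,0,0],255]
    - [[0,0,0],[0,0,0],255]

```text
clock: 4.5
tool_pos: [0.499, -0.3081, 0.0865]
eef_rot: [-0.609, 0.014, 0.793, 0.018]
contact_force: [-0.5, -0.7, -1.0]
opening: 0.29
```

```bash
python3 - <<'E'
from h import *
goal([.4995,-.3085,.0875],-.045,.26); print(r.get_state()["moment"])
E
```

```text
turn [-0.0122  0.0004  0.0024] shift/40 [ 0.014 -0.011  0.024] tcp [ 0.499  -0.3081  0.0865] F [-0.5 -0.7 -1. ] op 0.29 t 4.5
[-0.00535113 -0.32414264 -0.07648126]
```

>>> play_rows:
  targets:
    - [[0,0,0],[-0.22,0.01,0.01],255]
    - [[0,0,0],[-0.22,0.01,0.01],255]
    - [[0,0,0],[-0.22,0.01,0],255]
    - [[0,0,0],[-0.24,0.011,0],255]
    - [[0,0,0],[0,0,0],255]

```text
clock: 5.0
tool_pos: [0.4609, -0.3066, 0.088]
eef_rot: [-0.608, 0.014, 0.794, 0.019]
contact_force: [-1.3, 0.6, -2.1]
opening: 0.288
```

```bash
python3 - <<'E'
from h import *
print(r.get_state()["moment"],r.get_state()["contact_force"])
s=r.snapshot("side"); crop(s,235,85,160,100,5,"s6")
s=r.snapshot("scene"); crop(s,140,100,90,120,5,"c6")
E
```

```text
[ 0.05199313 -0.00439153 -0.02588021] [-1.28188735  0.59391595 -2.12139879]
```

View pics/s6.png

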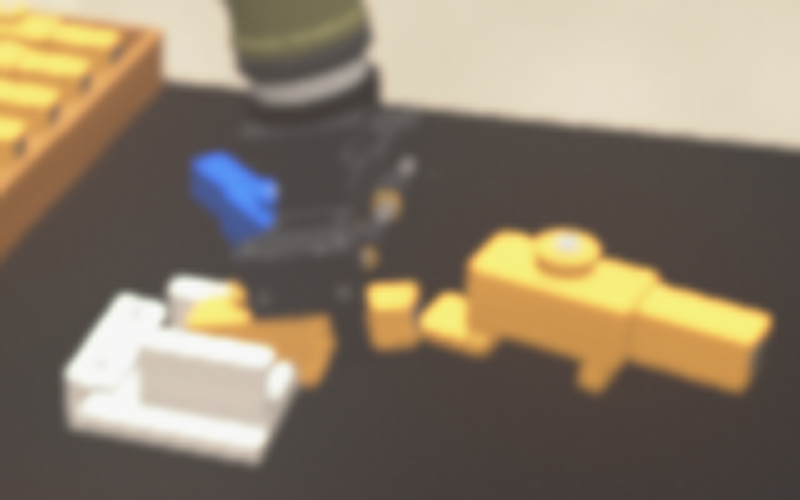

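View pics/c6.png

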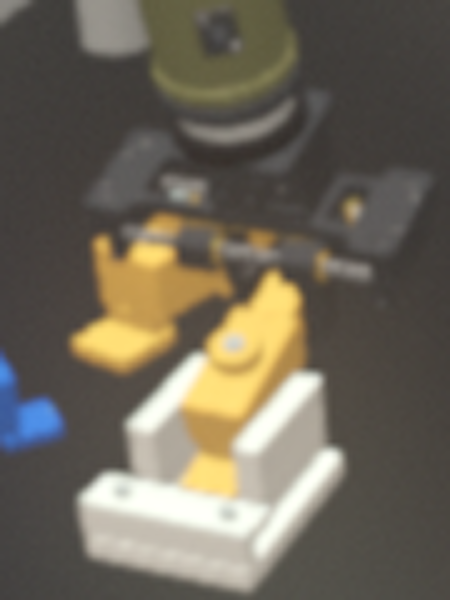

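The toe is clear of the lip and shows between the cheeks (c6 ~215,480), with the lug ahead of the stop. Lifting.

>>> play_rows:
  targets:
    - [[0,0,0],[0,0,0.3],255]
    - [[0,0,0],[0,0,0.5],255]
    - [[0,0,0],[0,0,0.6],255]
    - [[0,0,0],[0,0,0.6],255]
    - [[0,0,0],[0,0,0.6],255]

```text
clock: 5.6
tool_pos: [0.4642, -0.3063, 0.1934]
eef_rot: [-0.61, 0.014, 0.792, 0.018]
contact_force: [0.1, -0.6, -3.8]
opening: 0.285
```

```bash
python3 - <<'E'
from h import *
print(r.get_state()["moment"],r.get_state()["contact_force"])
s=r.snapshot("side"); crop(s,205,55,190,130,4,"s7")
E
```

```text
[ 0.03675195 -0.25696534  0.00676726] [ 0.13194834 -0.55813219 -3.78143211]
```

View pics/s7.png

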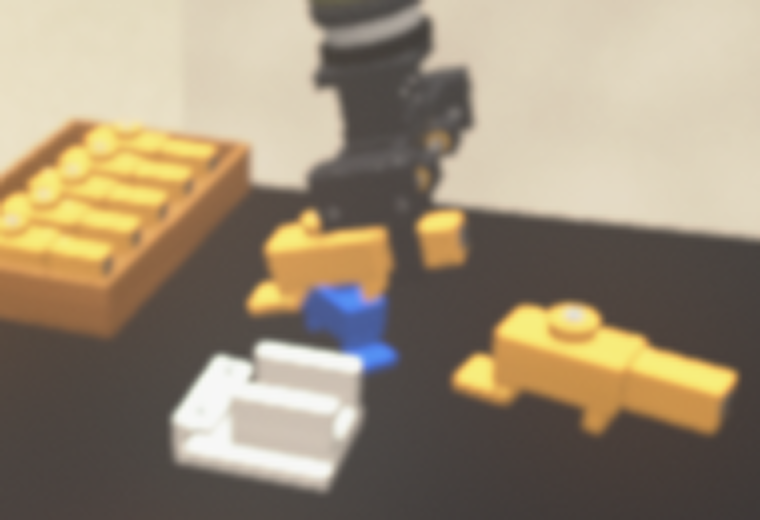

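>>> play_rows:
  targets:
    - [[-0.001,-0.026,0.001],[0.1,0.6,0],255]
    - [[-0.001,-0.026,0.001],[0.1,0.78,0],255]
    - [[-0.001,-0.026,0.001],[0.1,0.78,0],255]
    - [[-0.001,-0.026,0.001],[0.1,0.78,0],255]
    - [[-0.001,-0.026,0.001],[0.1,0.78,0],255]

```text
clock: 6.15
tool_pos: [0.484, -0.1563, 0.1918]
eef_rot: [-0.66, 0.013, 0.751, 0.015]
contact_force: [0.6, 0.4, -3.0]
opening: 0.289
```

>>> play_rows:
  targets:
    - [[-0.001,-0.026,0.001],[0.1,0.78,0],255]
    - [[-0.001,-0.026,0.001],[0.1,0.78,-0.5],255]
    - [[-0.001,-0.026,0.001],[0.1,0.78,-0.6],255]
    - [[-0.001,-0.026,0.002],[0.1,0.78,-0.7],255]
    - [[-0.001,-0.026,0.002],[0.1,0.78,-0.6],255]

```text
clock: 6.65
tool_pos: [0.5041, -0.0003, 0.0949]
eef_rot: [0.708, -0.011, -0.706, -0.012]
contact_force: [0.3, -0.2, -3.1]
opening: 0.292
```

>>> play_rows:
  targets:
    - [[0,0,0],[0,0.1,0],255]
    - [[0,0,0],[0,0,0],255]

```text
clock: 6.85
tool_pos: [0.5035, 0.0036, 0.0954]
eef_rot: [-0.706, 0.01, 0.708, 0.011]
contact_force: [0.2, -0.4, -2.8]
opening: 0.283
```

```bash
python3 - <<'E'
from h import *
goal([.504,.005,.06],-.032)
tcp=r.get_state()["tool_pos"]
t=T(tcp[0]+.046,tcp[1]-.0015,tcp[2]-.0412,-.032)
d=[(box(t,-.08,-.025,-.013,.013,.02,.048),(0,0,255)),(box(t,-.025,.056,-.02,.02,.016,.05),(0,0,255)),(box(t,.044,.08,-.017,.017,0,.008),(0,255,0))]
s=r.snapshot("side"); crop(s,165,105,190,140,4,"s8",d)
s=r.snapshot("scene"); crop(s,220,90,140,150,4,"c8",d)
s=r.snapshot("wrist"); crop(s,0,0,512,384,1.5,"w8")
E
```

```text
turn [-0.0008 -0.0015 -0.0019] shift/40 [ 0.012  0.034 -0.885] tcp [0.5035 0.0036 0.0954] F [ 0.2 -0.4 -2.8] op 0.283 t 6.85
```

View pics/s8.png

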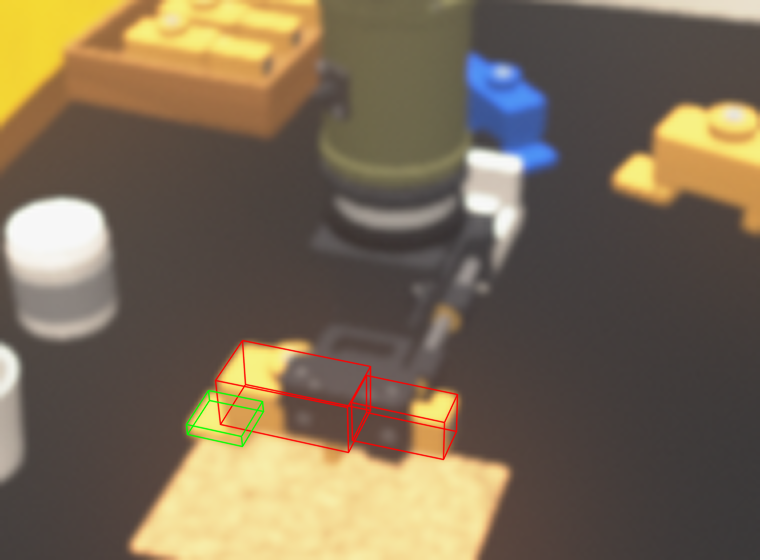

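View pics/c8.png

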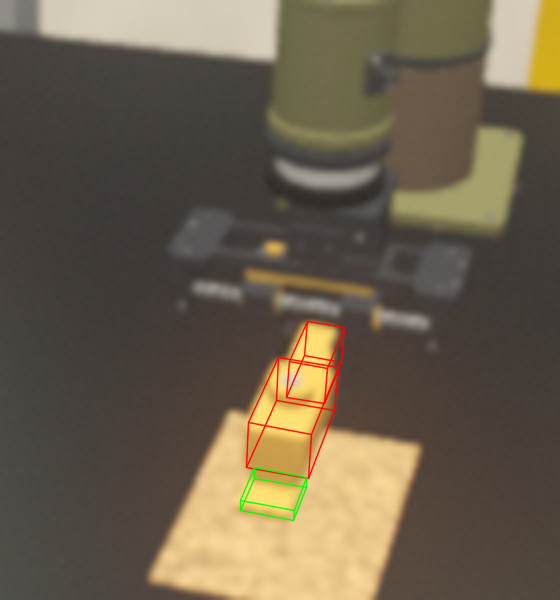

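View pics/w8.png

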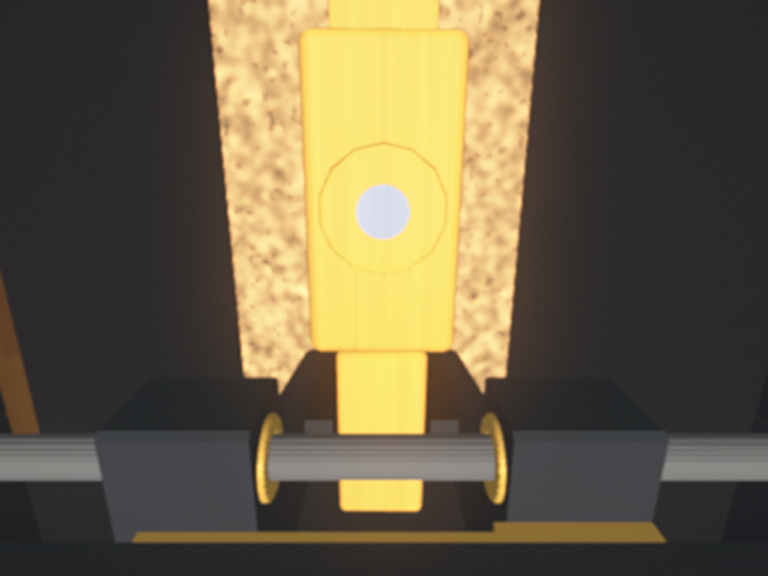

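The drawn model matches the held valve. The wrist view has the mat mid at px 374 and the valve at 383, so I'll shift +y about 3 mm and lower.

>>> play_rows:
  targets:
    - [[0,0,0],[0,0.08,-0.4],255]
    - [[0,0,0],[0,0,-0.4],255]
    - [[0,0,0],[0,0,-0.3],255]
    - [[0,0,0],[0,0,0],255]

```text
clock: 7.4
tool_pos: [0.5033, 0.0042, 0.0511]
eef_rot: [-0.706, 0.012, 0.708, 0.012]
contact_force: [0.3, -0.6, -2.6]
opening: 0.286
```

>>> play_rows:
  targets:
    - [[0,0,0],[0,0,-0.05],255]
    - [[0,0,0],[0,0,-0.05],255]
    - [[0,0,0],[0,0,0],255]

```text
clock: 7.7
tool_pos: [0.504, 0.0053, 0.0481]
eef_rot: [0.707, -0.012, -0.707, -0.012]
contact_force: [0.4, 0.3, -2.9]
opening: 0.288
```

>>> play_rows:
  targets:
    - [[0,0,0],[0,0,-0.04],255]
    - [[0,0,0],[0,0,0],255]

```text
clock: 7.9
tool_pos: [0.5039, 0.0055, 0.0464]
eef_rot: [0.707, -0.012, -0.707, -0.012]
contact_force: [-0.5, -0.6, -3.2]
opening: 0.287
```

>>> play_rows:
  targets:
    - [[0,0,0],[0,0,-0.03],255]
    - [[0,0,0],[0,0,0],255]

```text
clock: 8.1
tool_pos: [0.5038, 0.0055, 0.0455]
eef_rot: [0.707, -0.012, -0.707, -0.012]
contact_force: [-1.3, 0.7, 3.3]
opening: 0.29
```

```bash
python3 - <<'E'
from h import *
print(r.get_state()["moment"],r.get_state()["contact_force"],r.get_state()["tool_pos"])
s=r.snapshot("side"); crop(s,165,135,150,130,4.5,"s9")
s=r.snapshot("scene"); crop(s,220,140,140,120,5,"c9")
E
```

```text
[0.0783708 0.2337251 0.0161785] [-1.33480785  0.69639209  3.32878593] [0.50378841 0.00551559 0.04545332]
```

View pics/s9.png

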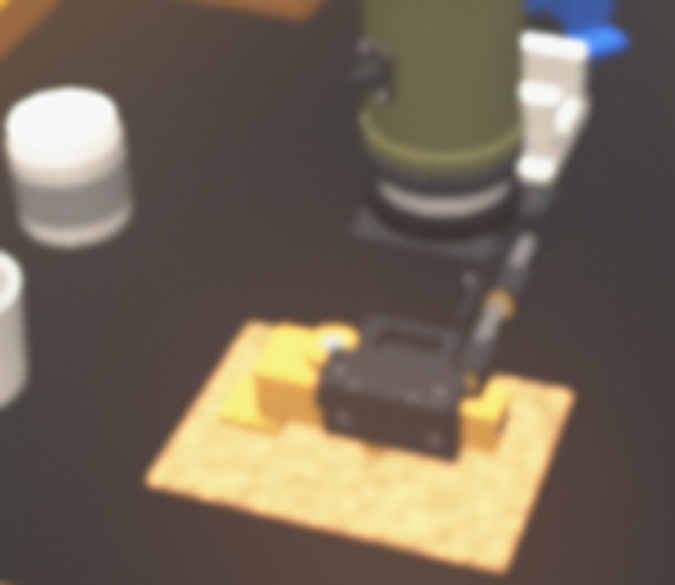

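Contact is made: z force went from −3 to +3 N at the expected height, with the valve on the mat. Releasing.

>>> play_rows:
  targets:
    - [[0,0,0],[0,0,0],150]
    - [[0,0,0],[0,0,0],60]
    - [[0,0,0],[0,0,0],0]
    - [[0,0,0],[0,0,0],0]
    - [[0,0,0],[0,0,0],0]

```text
clock: 8.7
tool_pos: [0.5038, 0.0054, 0.0449]
eef_rot: [0.707, -0.012, -0.707, -0.012]
contact_force: [-0.6, -0.3, -0.5]
opening: 0.718
```

>>> play_rows:
  targets:
    - [[0,0,0],[0,0,0],0]
    - [[0,0,0],[0,0,0],0]
    - [[0,0,0],[0,0,0],0]
    - [[0,0,0],[0,0,0],0]

```text
clock: 9.1
tool_pos: [0.5038, 0.0055, 0.045]
eef_rot: [0.707, -0.012, -0.707, -0.012]
contact_force: [0.3, 0.3, 0.3]
opening: 1.003
```

>>> play_rows:
  targets:
    - [[0,0,0],[0,0,0.4],0]
    - [[0,0,0],[0,0,0.7],0]
    - [[0,0,0],[0,0,0.8],0]
    - [[0,0,0],[0,0,0.8],0]
    - [[0,0,0],[0,0,0],0]

```text
clock: 9.6
tool_pos: [0.5058, 0.0054, 0.1564]
eef_rot: [0.709, -0.012, -0.705, -0.012]
contact_force: [0.5, -0.6, -0.4]
opening: 1.001
```

```bash
python3 - <<'E'
from h import *
print(r.get_state())
t=T(.5498,.004,.004,-.034)
d=[(box(t,-.08,-.025,-.013,.013,.02,.048),(0,0,255)),(box(t,-.025,.056,-.02,.02,.016,.05),(0,0,255)),(box(t,.044,.08,-.017,.017,0,.008),(0,255,0))]
s=r.snapshot("side"); crop(s,165,135,150,130,4.5,"s10",d)
s=r.snapshot("scene"); crop(s,220,140,140,120,5,"c10",d)
s=r.snapshot("wrist"); crop(s,0,0,512,384,1.5,"w10",d)
E
```

```text
{'clock': 9.6, 'q': array([-0.13655238,  0.7106908 ,  0.05642789,  2.03244023, -0.0961588 ,
        0.39393409, -1.60937594]), 'qd': array([ 0.00403489,  0.06665437, -0.01461099,  0.03099902, -0.0036981 ,
       -0.05535675,  0.00138728]), 'joint_torque': array([-1.72253097e-01, -4.73329532e+01,  1.93099760e+00, -7.42208987e+00,
        9.64220177e-03,  4.26274985e-01, -1.34982911e-02]), 'tool_pos': array([0.50581921, 0.00542088, 0.15637882]), 'eef_rot': array([ 0.70944337, -0.01151306, -0.70456455, -0.01209725]), 'contact_force': array([ 0.4979872 , -0.60498642, -0.36038282]), 'moment': array([ 0.03214256, -0.05166661,  0.03603471]), 'opening': 1.000702688243846}
```

View pics/s10.png

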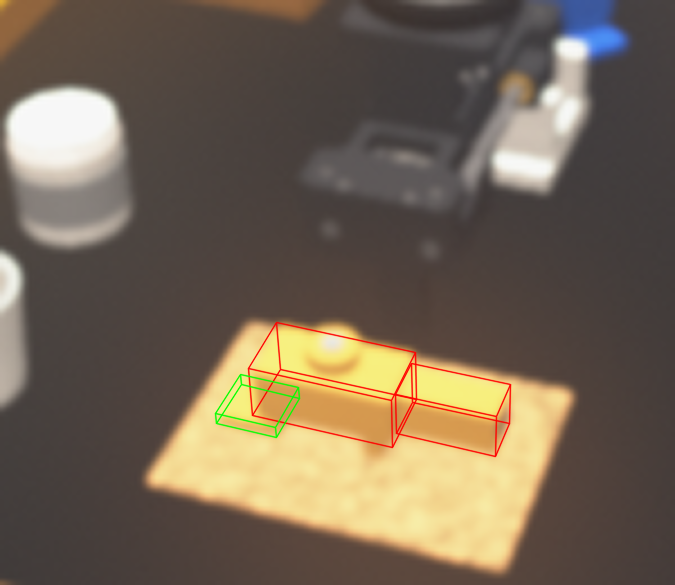

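View pics/c10.png

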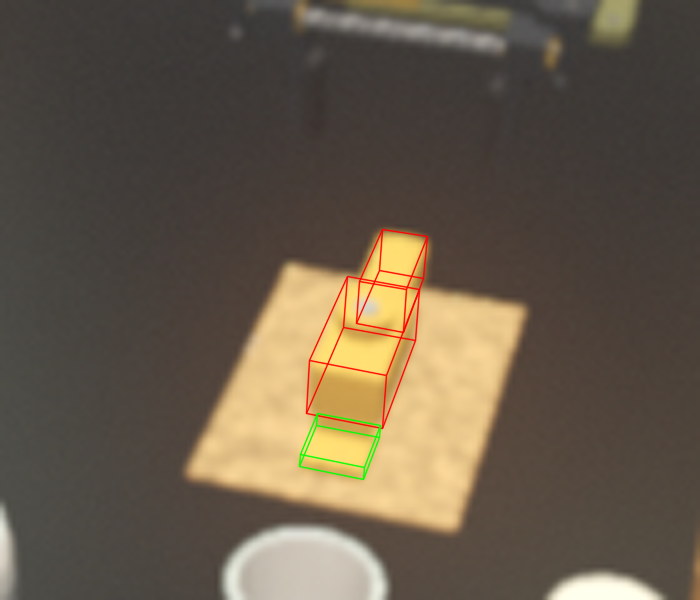

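View pics/w10.png

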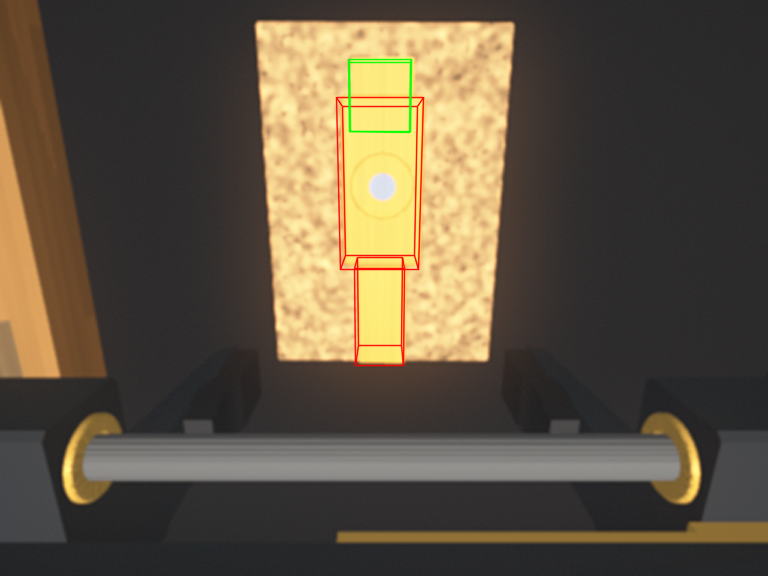

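The valve stands on its feet in the middle of the mat, and the model at (0.550, 0.004) matches all three views. Next is the body grip.

>>> play_rows:
  targets:
    - [[0,0,0],[0.6,-0.02,0],0]
    - [[0,0,0],[0.65,-0.02,0],0]
    - [[0,0,0],[0.6,-0.02,0],0]
    - [[0,0,0],[0,0,-0.6],0]
    - [[0,0,0],[0,0,-0.6],0]

```text
clock: 10.25
tool_pos: [0.578, 0.0031, 0.1031]
eef_rot: [-0.707, 0.012, 0.707, 0.012]
contact_force: [-0.9, -0.3, -0.6]
opening: 1.001
```

```bash
python3 - <<'E'
from h import *
goal([.5798,.003,.043],-.034)
s=r.snapshot("wrist"); crop(s,0,0,512,384,1.5,"w11")
E
```

```text
turn [-0.0004 -0.0005 -0.0009] shift/40 [ 0.045 -0.002 -1.502] tcp [0.578  0.0031 0.1031] F [-0.9 -0.3 -0.6] op 1.001 t 10.25
```

View pics/w11.png

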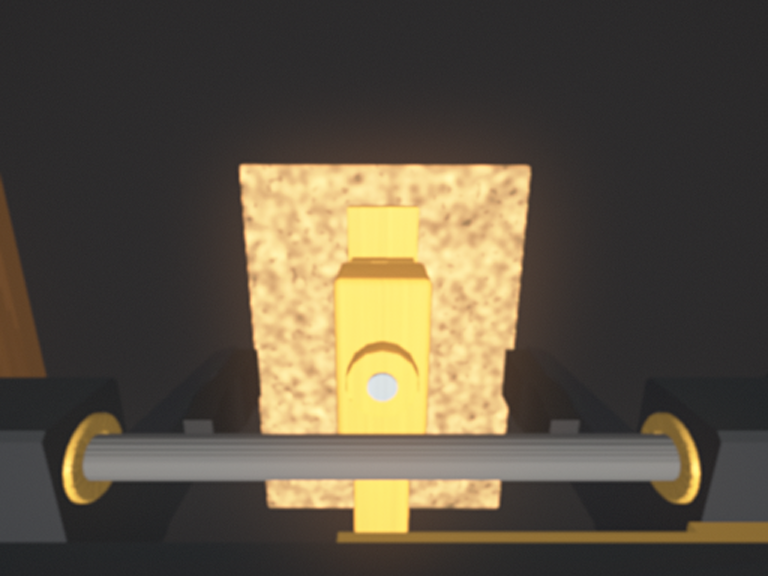

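The valve is centred in the jaws (px 337–430 against 381). Lowering and gripping.

>>> play_rows:
  targets:
    - [[0,0,0],[0.03,0,-0.5],0]
    - [[0,0,0],[0,0,-0.5],0]
    - [[0,0,0],[0,0,-0.48],0]
    - [[0,0,0],[0,0,0],100]
    - [[0,0,0],[0,0,0],200]

```text
clock: 10.8
tool_pos: [0.5783, 0.003, 0.0453]
eef_rot: [-0.706, 0.012, 0.708, 0.012]
contact_force: [0.7, -0.8, 0.1]
opening: 0.843
```

>>> play_rows:
  targets:
    - [[0,0,0],[0,0,0],255]
    - [[0,0,0],[0,0,0],255]
    - [[0,0,0],[0,0,0],255]
    - [[0,0,0],[0,0,0],255]
    - [[0,0,0],[0,0,0],255]

```text
clock: 11.3
tool_pos: [0.5792, 0.003, 0.0463]
eef_rot: [0.707, -0.012, -0.707, -0.012]
contact_force: [-0.6, -0.1, 3.7]
opening: 0.455
```

```bash
python3 - <<'E'
from h import *
goal([.5798,.003,.043],-.034)
t=T(.5600,.2843,0,-.0395); 
print("tray rot; setdown centre/tcp:",(t[0]@[.028,0,.0]+t[1]).round(4),(t[0]@[.058,0,0]+t[1]).round(4),"home tcp",(t[0]@[-.015,0,0]+t[1]).round(4))
E
```

```text
turn [-0.0003  0.0006 -0.0008] shift/40 [ 0.016 -0.    -0.082] tcp [0.5792 0.003  0.0463] F [-0.6 -0.1  3.7] op 0.455 t 11.3
tray rot; setdown centre/tcp: [0.588  0.2832 0.    ] [0.618 0.282 0.   ] home tcp [0.545  0.2849 0.    ]
```

>>> play_rows:
  targets:
    - [[0,0,0],[0,0,0.3],255]
    - [[0,0,0],[0,0,0.7],255]
    - [[0,0,0],[0,0,0.7],255]
    - [[0,0,0],[0.09,0.4,0.6],255]
    - [[0,0,0],[0.1,0.72,0],255]

```text
clock: 11.8
tool_pos: [0.5886, 0.0449, 0.1417]
eef_rot: [0.709, -0.014, -0.705, -0.013]
contact_force: [1.7, 1.0, -3.9]
opening: 0.449
```

>>> play_rows:
  targets:
    - [[0,0,-0.001],[0.1,0.75,0],255]
    - [[0,0,-0.001],[0.11,0.75,0],255]
    - [[0,0,-0.001],[0.11,0.75,0],255]
    - [[0,0,-0.001],[0.11,0.75,0],255]
    - [[0,0,-0.001],[0.11,0.75,0],255]

```text
clock: 12.3
tool_pos: [0.6076, 0.1991, 0.1381]
eef_rot: [-0.707, 0.013, 0.707, 0.013]
contact_force: [-0.3, 0.2, -3.3]
opening: 0.449
```

>>> play_rows:
  targets:
    - [[0,0,0],[0.11,0.75,0],255]
    - [[0,0,0],[0.11,0.75,0],255]
    - [[0,0,0],[0.02,0.6,0],255]
    - [[0,0,0],[0,0,0],255]

```text
clock: 12.7
tool_pos: [0.6159, 0.2882, 0.1377]
eef_rot: [-0.707, 0.009, 0.707, 0.013]
contact_force: [-1.2, 0.5, -4.1]
opening: 0.449
```

```bash
cat > ov.py <<'E'
from h import *
import sys
st=r.get_state(); p=st["tool_pos"]; n=sys.argv[1]
goal([.618,.282,.06],-.0395); print(st["moment"].round(2))
t=T(p[0]-.030,p[1]+.0012,p[2]-.0423,-.0395); y=T(.5600,.2843,0,-.0395)
d=[(box(t,-.08,-.025,-.013,.013,.02,.048),(0,0,255)),(box(t,-.025,.056,-.02,.02,.016,.05),(0,0,255)),(box(t,.044,.08,-.017,.017,0,.008),(0,0,255)),(box(y,-.13,-.07,-.045,.045,.01,.071),(0,255,0)),(box(y,-.138,.138,-.093,.093,0,.04),(255,255,0)),(box(y,-.13,-.07,-.017,.017,.01,.063),(255,0,255))]
s=r.snapshot("side"); crop(s,85,225,190,159,4,"s"+n,d); crop(s,85,225,190,159,4,"sn"+n)
s=r.snapshot("scene"); crop(s,340,150,120,130,4.5,"c"+n,d)
s=r.snapshot("wrist"); crop(s,0,0,512,384,1.5,"w"+n,d); crop(s,0,0,512,384,1.5,"wn"+n)
E
python3 ov.py 12
```

```text
turn [-0.0051 -0.0012 -0.0081] shift/40 [ 0.052 -0.155 -1.943] tcp [0.6159 0.2882 0.1377] F [-1.2  0.5 -4.1] op 0.449 t 12.7
[ 0.1  -0.07  0.  ]
```

View pics/s12.png

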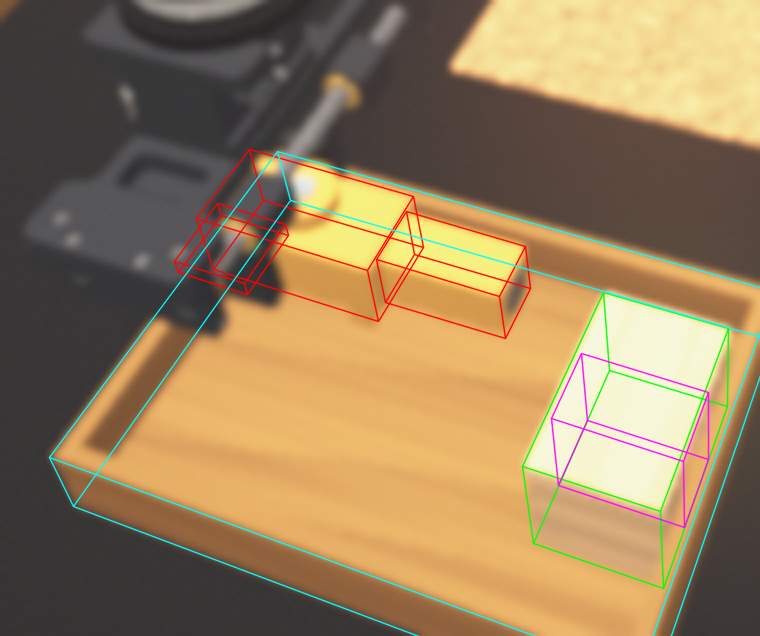

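View pics/c12.png

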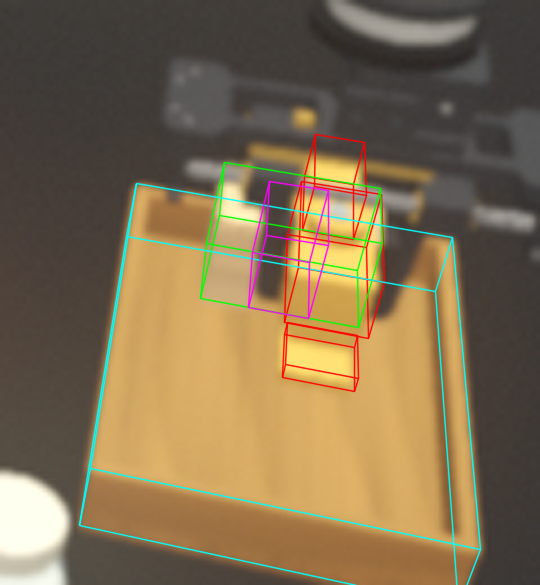

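View pics/w12.png

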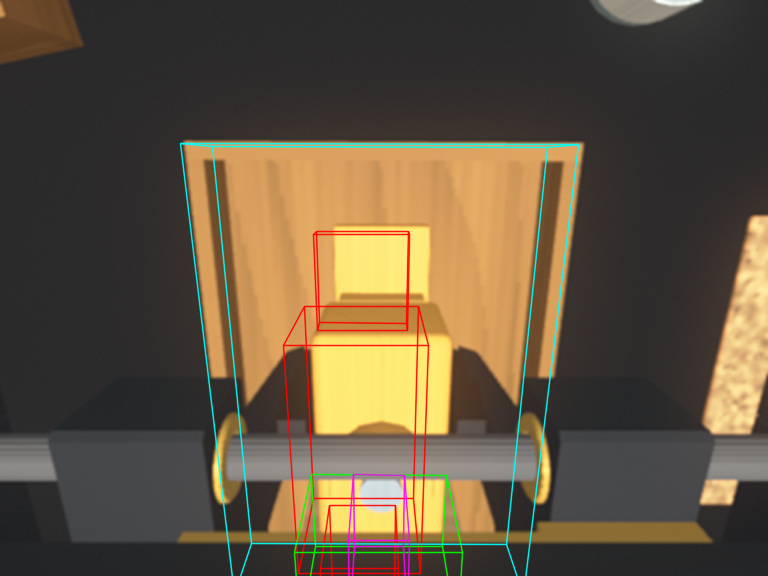

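The valve overlay is offset because the arm was still settling. I'll correct the pose and look again.

>>> play_rows:
  targets:
    - [[0,0,0],[0,0,0],255]
    - [[0,0,0],[0,0,0],255]

```text
clock: 13.05
tool_pos: [0.618, 0.2802, 0.138]
eef_rot: [-0.707, 0.014, 0.707, 0.014]
contact_force: [0.3, -0.0, -3.0]
opening: 0.447
```

```bash
python3 ov.py 13
```

```text
turn [ 0.0006 -0.0002  0.0006] shift/40 [ 1.000e-03  4.600e-02 -1.949e+00] tcp [0.618  0.2802 0.138 ] F [ 0.3 -0.  -3. ] op 0.447 t 13.05
[-0.   -0.04  0.02]
```

View pics/w13.png

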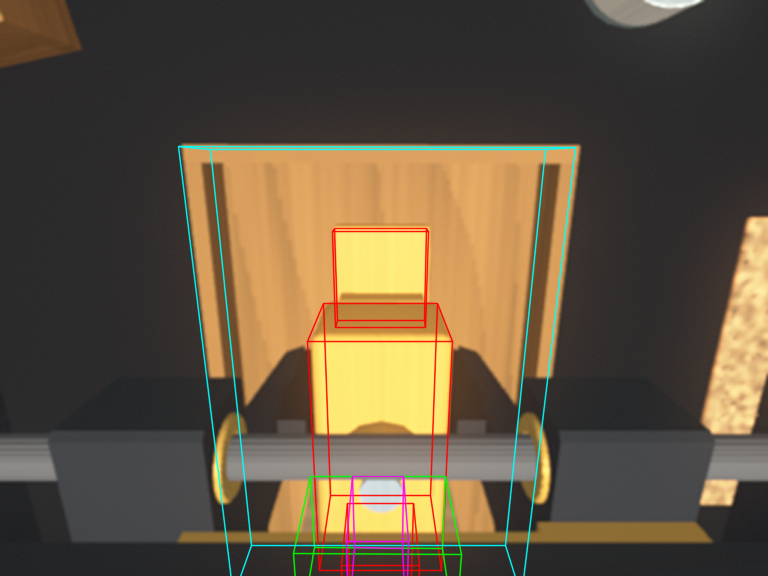

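>>> play_rows:
  targets:
    - [[0,0,0],[0,0.045,-0.5],255]
    - [[0,0,0],[0,0,-0.6],255]
    - [[0,0,0],[0,0,-0.5],255]
    - [[0,0,0],[0,0,-0.35],255]
    - [[0,0,0],[0,0,0],255]

```text
clock: 13.7
tool_pos: [0.6163, 0.2829, 0.0577]
eef_rot: [-0.706, 0.014, 0.708, 0.013]
contact_force: [-0.6, 0.3, -4.1]
opening: 0.449
```

>>> play_rows:
  targets:
    - [[0,0,0],[0,0,-0.06],255]
    - [[0,0,0],[0,0,0],255]
    - [[0,0,0],[0,0,0],255]

```text
clock: 14.0
tool_pos: [0.6184, 0.2839, 0.0585]
eef_rot: [0.708, -0.013, -0.706, -0.014]
contact_force: [0.3, -0.2, -4.0]
opening: 0.455
```

```bash
python3 ov.py 14
```

```text
turn [-0.0011  0.0017 -0.0014] shift/40 [-0.011 -0.048  0.037] tcp [0.6184 0.2839 0.0585] F [ 0.3 -0.2 -4. ] op 0.455 t 14.0
[ 0.06 -0.09  0.02]
```

View pics/s14.png

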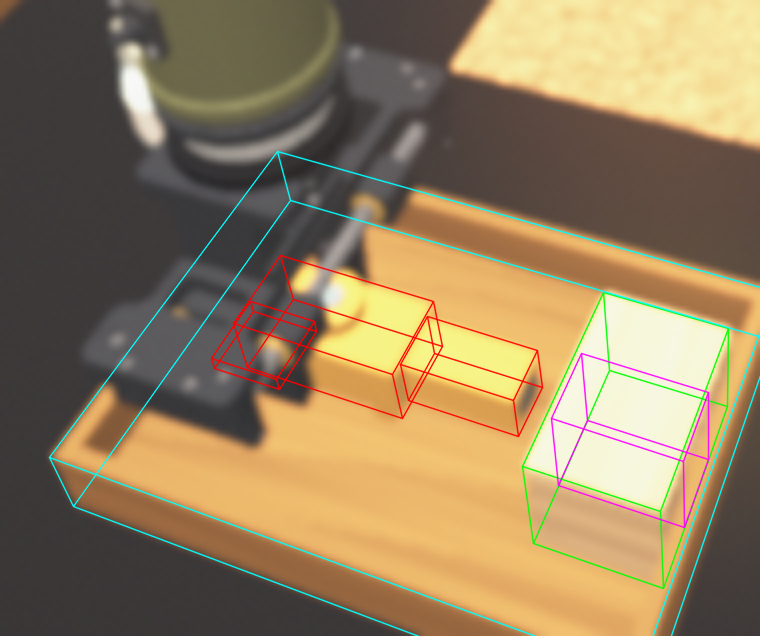

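View pics/c14.png

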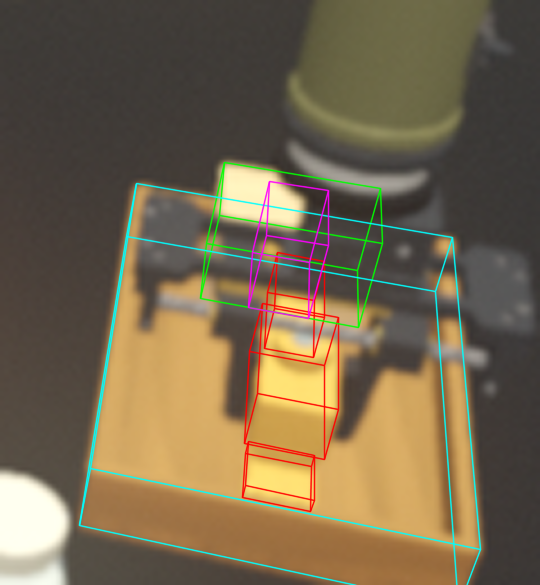

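>>> play_rows:
  targets:
    - [[0,0,0],[0,-0.04,-0.08],255]
    - [[0,0,0],[0,0,-0.05],255]
    - [[0,0,0],[0,0,0],255]
    - [[0,0,0],[0,0,0],255]

```text
clock: 14.55
tool_pos: [0.6178, 0.2817, 0.0524]
eef_rot: [-0.707, 0.014, 0.707, 0.013]
contact_force: [-0.4, -0.5, -0.4]
opening: 0.449
```

>>> play_rows:
  targets:
    - [[0,0,0],[0,0,-0.03],255]
    - [[0,0,0],[0,0,0],255]

```text
clock: 14.75
tool_pos: [0.6178, 0.2817, 0.0523]
eef_rot: [-0.707, 0.014, 0.707, 0.014]
contact_force: [-3.5, -2.9, 8.0]
opening: 0.453
```

On the floor. I'll ease the press slightly and slide toward the hood.

>>> play_rows:
  targets:
    - [[0,0,0],[-0.15,0.006,0.02],255]
    - [[0,0,0],[-0.2,0.008,0],255]
    - [[0,0,0],[-0.2,0.008,0],255]
    - [[0,0,0],[-0.1,0.004,0],255]
    - [[0,0,0],[0,0,0],255]

```text
clock: 15.25
tool_pos: [0.5912, 0.2837, 0.0523]
eef_rot: [-0.707, 0.013, 0.707, 0.014]
contact_force: [0.4, 0.4, 5.3]
opening: 0.446
```

```bash
python3 ov.py 15
```

```text
turn [-0.0009 -0.0002 -0.0021] shift/40 [ 0.671 -0.043  0.192] tcp [0.5912 0.2837 0.0523] F [0.4 0.4 5.3] op 0.446 t 15.25
[ 0.1  -0.03  0.02]
```

View pics/sn15.png

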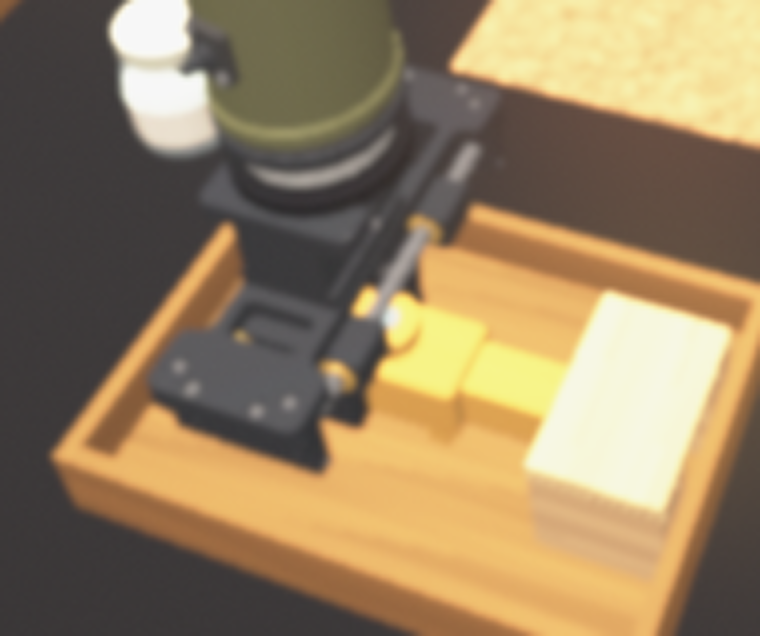

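View pics/c15.png

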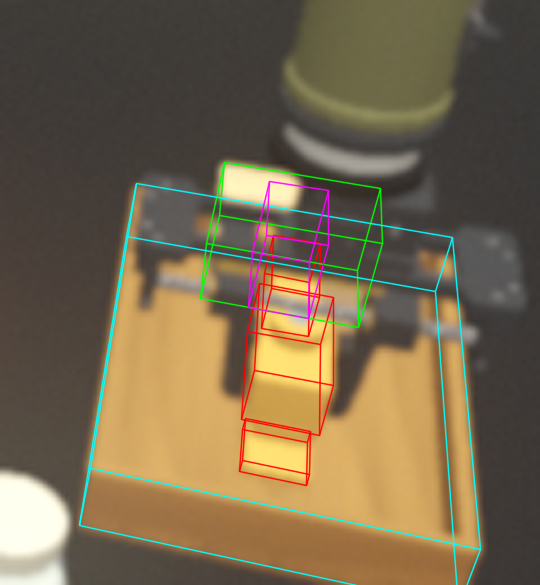

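View pics/w15.png

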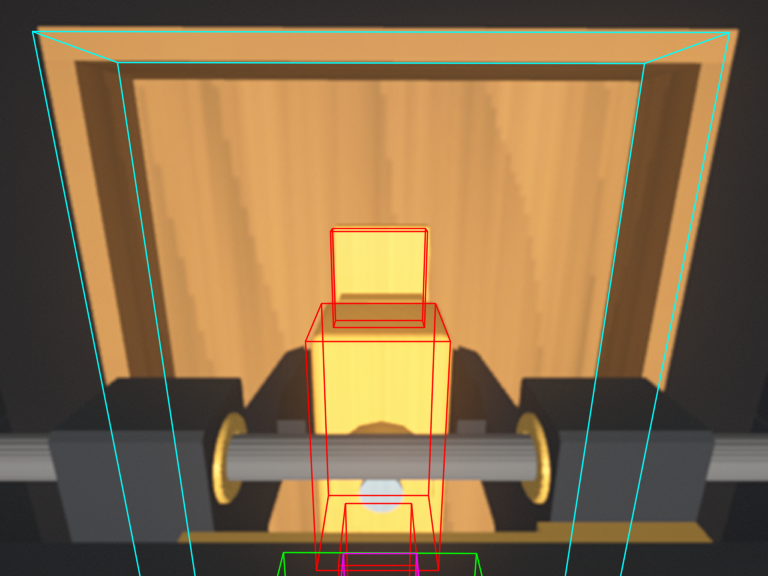

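```bash
python3 - <<'E'
import cv2
im=cv2.imread("pics/wn15.png"); cv2.imwrite("pics/z1.png",im[0:400,0:768]); 
E
```

```text
(no output)
```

View pics/z1.png

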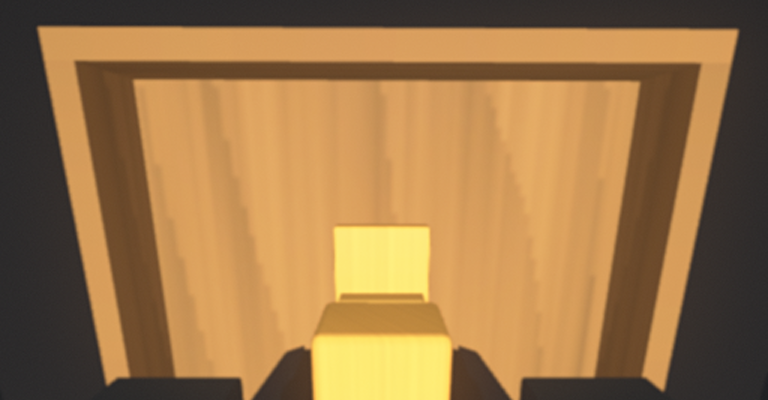

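The wrist view has the tray floor mid at px 385–387 and the valve at 381.5, so the valve is 1–2 mm off in +y. I'll nudge −y while sliding on.

>>> play_rows:
  targets:
    - [[0,0,0],[-0.15,-0.024,0],255]
    - [[0,0,0],[-0.2,0.008,0],255]
    - [[0,0,0],[-0.2,0.008,0],255]
    - [[0,0,0],[-0.2,0.008,0],255]
    - [[0,0,0],[0,0,0],255]

```text
clock: 15.9
tool_pos: [0.5605, 0.2833, 0.0523]
eef_rot: [-0.707, 0.013, 0.707, 0.013]
contact_force: [2.1, 0.4, 7.6]
opening: 0.453
```

>>> play_rows:
  targets:
    - [[0,0,0],[-0.12,0.005,0],255]
    - [[0,0,0],[-0.1,0.004,0],255]
    - [[0,0,0],[0,0,0],255]

```text
clock: 16.2
tool_pos: [0.5526, 0.2836, 0.0523]
eef_rot: [0.707, -0.013, -0.707, -0.014]
contact_force: [4.3, -0.0, 6.2]
opening: 0.446
```

```bash
python3 ov.py 16
```

```text
turn [-0.0005  0.0005 -0.0017] shift/40 [ 1.636 -0.041  0.193] tcp [0.5526 0.2836 0.0523] F [ 4.3 -0.   6.2] op 0.446 t 16.2
[ 0.   -0.69 -0.04]
```

View pics/sn16.png

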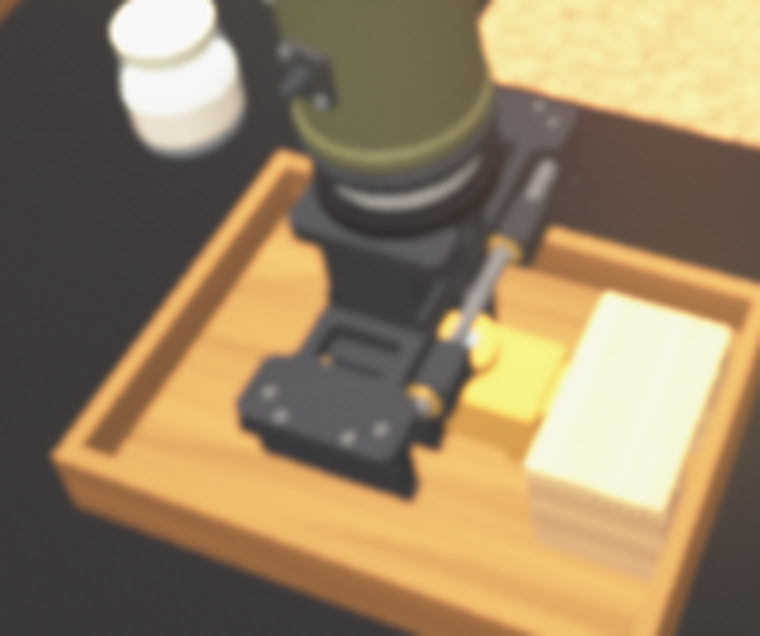

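About 8 mm remain and the nose is under the hood. I'll push in small steps and watch the force.

>>> play_rows:
  targets:
    - [[0,0,0],[-0.06,0.002,0.01],255]
    - [[0,0,0],[-0.05,0.002,0],255]
    - [[0,0,0],[0,0,0],255]
    - [[0,0,0],[0,0,0],255]

```text
clock: 16.75
tool_pos: [0.548, 0.2837, 0.0523]
eef_rot: [-0.707, 0.013, 0.707, 0.013]
contact_force: [3.5, -0.3, 5.9]
opening: 0.446
```

>>> play_rows:
  targets:
    - [[0,0,0],[-0.05,0.002,0],255]
    - [[0,0,0],[0,0,0],255]
    - [[0,0,0],[0,0,0],255]

```text
clock: 17.05
tool_pos: [0.5464, 0.2838, 0.0523]
eef_rot: [-0.707, 0.013, 0.707, 0.014]
contact_force: [3.5, 0.5, 5.6]
opening: 0.448
```

>>> play_rows:
  targets:
    - [[0,0,0],[-0.03,0.001,0],255]
    - [[0,0,0],[0,0,0],255]
    - [[0,0,0],[0,0,0],255]

```text
clock: 17.35
tool_pos: [0.5454, 0.2838, 0.0523]
eef_rot: [0.707, -0.013, -0.707, -0.014]
contact_force: [3.5, 0.4, 4.2]
opening: 0.449
```

>>> play_rows:
  targets:
    - [[0,0,0],[-0.03,0.001,0],255]
    - [[0,0,0],[0,0,0],255]
    - [[0,0,0],[0,0,0],255]

```text
clock: 17.65
tool_pos: [0.5442, 0.2838, 0.0523]
eef_rot: [0.707, -0.013, -0.707, -0.014]
contact_force: [4.7, -0.3, 5.0]
opening: 0.451
```

>>> play_rows:
  targets:
    - [[0,0,0],[-0.03,0.001,0],255]
    - [[0,0,0],[0,0,0],255]
    - [[0,0,0],[0,0,0],255]

```text
clock: 17.95
tool_pos: [0.544, 0.2838, 0.0523]
eef_rot: [0.708, -0.013, -0.706, -0.014]
contact_force: [6.0, 0.2, 4.0]
opening: 0.449
```

>>> play_rows:
  targets:
    - [[0,0,0],[-0.03,0.001,0],255]
    - [[0,0,0],[0,0,0],255]
    - [[0,0,0],[0,0,0],255]

```text
clock: 18.25
tool_pos: [0.5439, 0.2838, 0.0523]
eef_rot: [0.708, -0.013, -0.705, -0.014]
contact_force: [8.4, 0.5, 1.6]
opening: 0.449
```

>>> play_rows:
  targets:
    - [[0,0,0],[-0.04,0.002,0],255]
    - [[0,0,0],[0,0,0],255]
    - [[0,0,0],[0,0,0],255]

```text
clock: 18.55
tool_pos: [0.5438, 0.2838, 0.0524]
eef_rot: [0.71, -0.013, -0.704, -0.014]
contact_force: [11.3, -0.3, -0.2]
opening: 0.448
```

```bash
python3 ov.py 17; python3 - <<'E'
from h import *
s=r.snapshot("side"); crop(s,180,285,90,90,7,"z17")
E
```

```text
turn [-0.0013  0.0073 -0.0004] shift/40 [ 1.854 -0.045  0.19 ] tcp [0.5438 0.2838 0.0524] F [11.3 -0.3 -0.2] op 0.448 t 18.55
[-0.05 -2.24  0.  ]
```

View pics/z17.png

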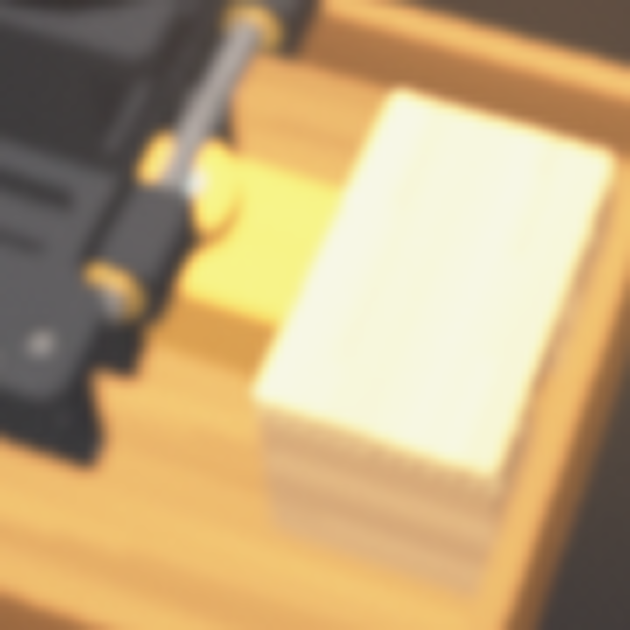

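View pics/wn17.png

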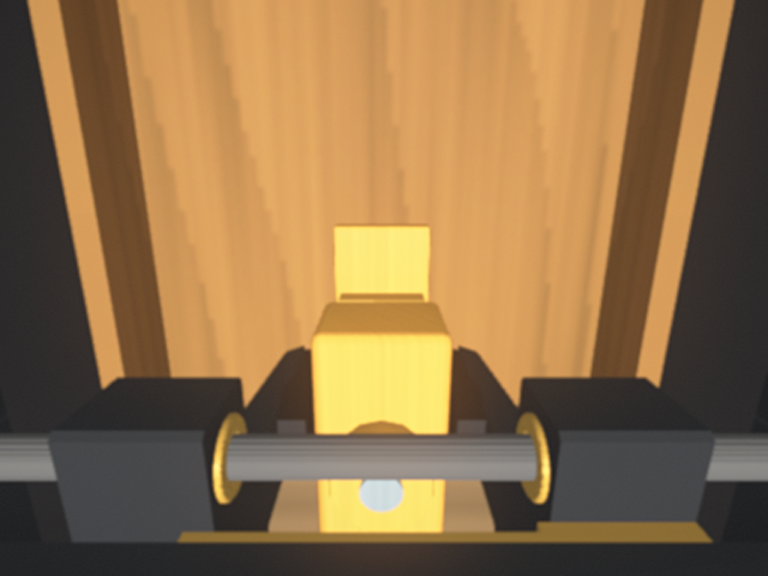

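Fx rose to 11 N with no further travel (x 0.5438), and the shoulder meets the mouth in the side view. Releasing.

>>> play_rows:
  targets:
    - [[0,0,0],[0,0,0],170]
    - [[0,0,0],[0,0,0],80]
    - [[0,0,0],[0,0,0],0]
    - [[0,0,0],[0,0,0],0]
    - [[0,0,0],[0,0,0],0]

```text
clock: 19.25
tool_pos: [0.5384, 0.2839, 0.0515]
eef_rot: [-0.706, 0.013, 0.708, 0.013]
contact_force: [-0.5, -0.3, 0.1]
opening: 0.788
```

>>> play_rows:
  targets:
    - [[0,0,0],[0,0,0],0]
    - [[0,0,0],[0,0,0],0]
    - [[0,0,0],[0,0,0],0]
    - [[0,0,0],[0,0,0],0]

```text
clock: 19.65
tool_pos: [0.5401, 0.284, 0.0523]
eef_rot: [-0.707, 0.013, 0.707, 0.014]
contact_force: [0.6, -0.0, 0.0]
opening: 1.001
```

>>> play_rows:
  targets:
    - [[0,0,0],[0,0,0.4],0]
    - [[0,0,0],[0,0,0.7],0]
    - [[0,0,0],[0,0,0.8],0]
    - [[0,0,0],[0,0,0.8],0]
    - [[0,0,0],[0.3,0,0.6],0]

```text
clock: 20.15
tool_pos: [0.5513, 0.2845, 0.1875]
eef_rot: [0.707, -0.013, -0.707, -0.014]
contact_force: [0.2, 0.5, 0.3]
opening: 1.001
```

>>> play_rows:
  targets:
    - [[0,0,0],[0.6,-0.6,0.3],0]
    - [[0,0,0],[0.6,-0.6,0.3],0]
    - [[0,0,0],[0.3,-0.6,0.3],0]
    - [[0,0,0],[0,0,0],0]
    - [[0,0,0],[0,0,0],0]

```text
clock: 20.65
tool_pos: [0.6122, 0.2116, 0.2213]
eef_rot: [0.707, -0.014, -0.707, -0.014]
contact_force: [0.8, 0.4, -0.2]
opening: 0.997
```

```bash
python3 - <<'E'
from h import *
st=r.get_state(); print(st["tool_pos"],st["contact_force"],st["opening"],st["clock"])
y=T(.5600,.2843,.0,-.0395); c=y[0]@[-.045,0,.01]+y[1]; t=(y[0],c)
d=[(box(t,-.025,.056,-.02,.02,.016,.05),(0,0,255)),(box(t,.044,.08,-.017,.017,0,.008),(0,0,255)),(box(y,-.13,-.07,-.045,.045,.01,.071),(0,255,0))]
for n,a in (("side",(150,255,130,129,6)),("scene",(355,170,100,100,6))):
    s=r.snapshot(n); crop(s,*a,n+"18"); crop(s,*a,n+"18d",d); cv2.imwrite(f"pics/{n}full.png",s["color"][:,:,::-1])
s=r.snapshot("wrist"); crop(s,0,0,512,384,1.5,"w18")
E
```

```text
[0.61215335 0.21160147 0.22126976] [ 0.79437163  0.44478955 -0.18266837] 0.9969330815226498 20.65
```

View pics/side18.png

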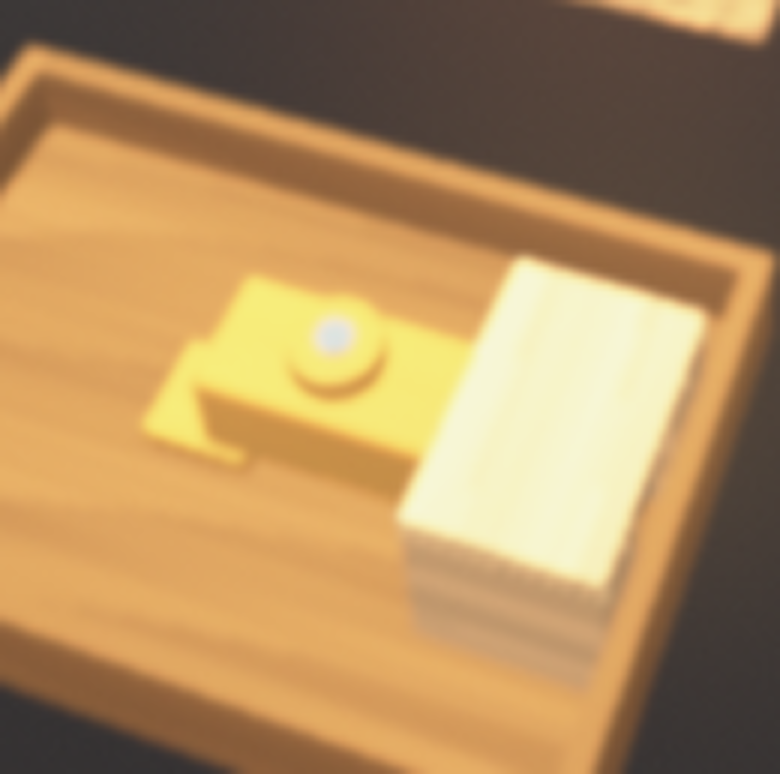

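View pics/scene18d.png

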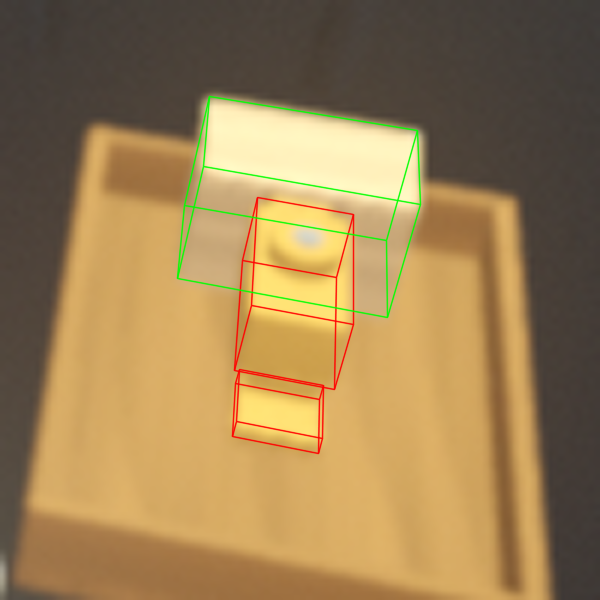

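View pics/w18.png

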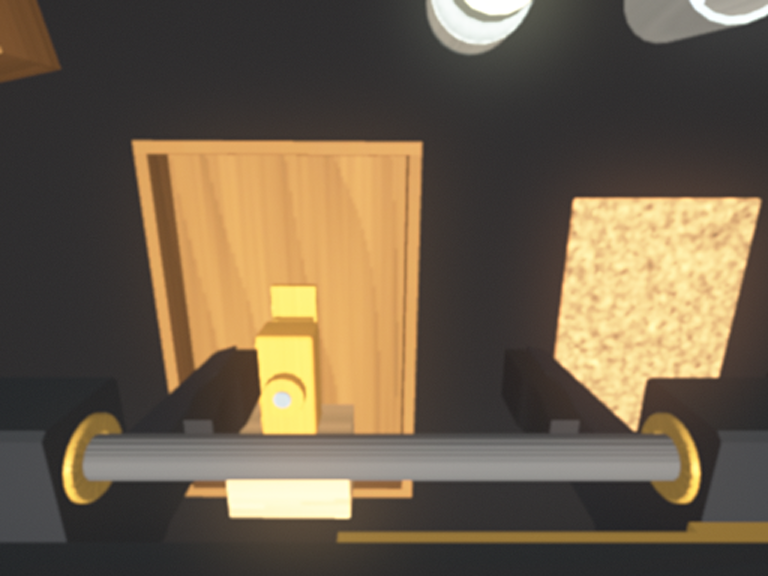

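View pics/scenefull.png

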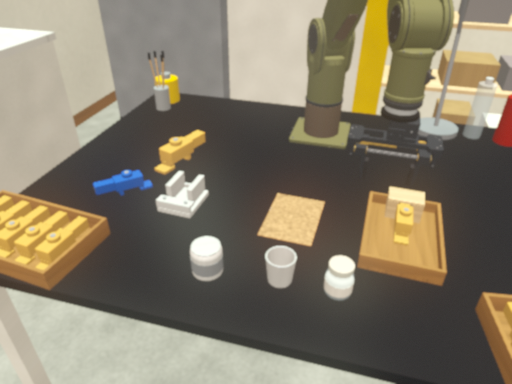

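View pics/side18d.png

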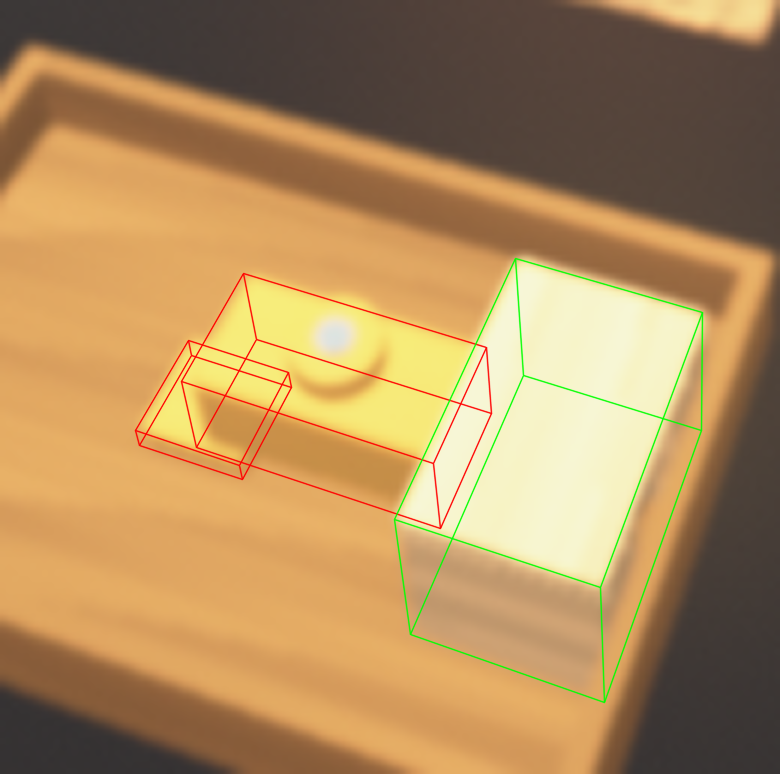

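```bash
python3 -c "
from plant import r
print(r.finish_job())"
```

```text
the job is handed in; nothing more can be done
None
```

The valve is home against the hood and let go, and I handed the job in at about 21 s with the gripper clear of everything.

- **Unhooking:** I gripped the smaller brass valve by the nose and tipped it about 0.26 rad. I drew it out about 37 mm at that tilt and lifted it clear. The toe showed free of the lip before the lift.
- **Mat:** I set it on its feet in the middle of the mat and let go. All three camera views agreed on its place. The wrist view hinted it was 3–4 mm off centre lengthwise, which I left.
- **Hood:** I took it again by the body and set it on the tray floor. Then I slid it nose first into the hood, correcting about 1 mm sideways on the way. The push rose to about 11 N with no further travel, so I let go.

**Last checks:**
- After release the scene view matches the modelled home pose.
- The side view puts the valve 2–3 mm nearer the hood than that model, which is within the 2–5 mm by which the two cameras disagree. The shoulder itself is hidden by the hood's top, so "fully home" rests on the force stop and the overlays.
- In the final scene picture the tin, pot, jar and look-alikes stand where they did, judged by eye.
- The highest wrist force I read was about 11 N, and no check failed.

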